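# Press a pivot bush home with one turn of the flywheel press

## Task

The channel bracket lies open side down with its brass pivot bush only started in the boss inside it. Turn it over, slide it bush end first between the rails of the small flywheel press until it meets the end stop, and press the bush home with exactly one full turn of the flywheel by its crank handle so that the ram finishes back at the top and the handle is upright again. Leave the bracket in the press, let go of everything, and do not disturb the other things on the bench.

Things in the scene. Friction and masses are not known exactly. Their poses are not given: they have to be found in the camera images.
- bracket_centre (a point): Centre of the loose steel channel bracket, a U-section 130 mm long (its own x), 44 wide (y) and 36 high (z), 0.26 kg; web 6 mm thick, flanges 4 mm. Own z points out of the open side, own x to the bush end; both ends are cut square. It starts open side down, so own z points down and the centre is 18 mm above the bench. It also stands steadily on either end.
- bush_axis (a point): Point of the bracket on the axis of the bush, on top of the round boss (26 mm diameter, its top 16 mm from the outer face of the web) inside the channel; 40 mm from the bracket's centre towards the bush end, so 25 mm from that end.
- bush (a joint): How far the bush (brass, 18 mm diameter) has been pressed into the boss, m: 0 to 0.001 at the start, when it stands about 8 mm proud of the boss; 0.008 is flush. It moves stiffly, at about 12 N, and stays where it is left.
- nest (a point): Fixed flywheel press: the point of its flat steel bolster straight below the ram axis, 40 mm above the bench. The press's own x points from its open front into its throat, y to the flywheel side, z up. The bolster is 74 mm wide and reaches 65 mm in front of this point; a part may overhang it. The frame stands over it from 25 mm in front of the point backwards, from 111 to 225 mm above the bench.
- punch (a point): Middle of the flat lower end of the ram's punch (14 mm diameter). With the ram at the top it is 47 mm above the bolster, which leaves 11 mm over a bracket lying right way up; the stroke is 32 mm.
- shaft (a point): Centre of the circle that the middle of the crank handle runs on: on the horizontal shaft of the flywheel (along the press's y), 184 mm above the bench and 140 mm to the flywheel side of the ram axis. The flywheel is a disc of 144 mm diameter whose outer face is 60 mm nearer the ram than this point.
- handle (a point): Middle of the crank handle, a black round grip 22 mm in diameter and 88 mm long that lies along the press's y and spins freely on its spindle; it runs on a circle of 60 mm radius. Its free end is 36 mm outward of this point. It starts straight above the shaft.
- flywheel (a joint): Angle turned by the flywheel, rad: 0 within 0.04 at the start, with the handle upright and the ram at the top; it grows when the top of the wheel moves into the press's own +x (away from its open front). It turns endlessly either way, drives the ram down and up once a turn, and friction (about 2 N at the handle, some 3 N more while pressing) stops it where it is left.
- oil_bottle: Bystander: brown bottle with a green cap, 48 mm diameter, 80 mm high, origin at the middle of its foot.
- flux_jar: Bystander: tall jar with a dark cap, 45 mm diameter, 105 mm high, origin at the middle of its foot.
- screw_jar: Bystander: clear jar with a grey lid, 59 mm diameter, 80 mm high, origin at the middle of its foot.
- tape_measure: Bystander: yellow tape measure, 38 x 74 x 61 mm, origin at the middle of its underside.
- wood_block: Bystander: beech block 45 x 75 x 28 mm lying flat, origin at the middle of its underside.
- end_stop (a point): Middle of the front face of the press's end stop, 26 mm behind the ram axis (towards the press's own +x) and 10 mm above the bolster. Two rails 12 mm high on the bolster leave a passage 47 mm wide along the press's x up to it, flared in front from 55 mm before the ram axis. A bracket pushed against the stop has its bush under the ram, its centre about 39 mm in front of the ram axis.
- bolt: Bystander: M8 bolt standing on its head, 13 mm across, 40 mm high, origin at the middle of its foot.
- profile: Bystander: offcut of aluminium T-profile, 50 x 40 x 30 mm, origin at the middle of its underside.

How it is judged (in metres and radians):
On the way, in this order (a step that is already met when the one before it is completed fails the run):
1. the bracket lies right way up in the press with its bush under the punch, before the flywheel is turned (horizontal distance between bush_axis and punch below 0.005 m and z of bush_axis in the frame of nest between 0.012 and 0.02 m and angle between bracket_centre's own z axis and vertical below 0.1 rad and value of joint flywheel between -0.3 and 0.3 rad), for 0.2 s.
2. the ram has pressed the bush home (value of joint bush above 0.0062 m and distance between bush_axis and punch below 0.006 m).
At the end, for the whole second after the job is handed in: The flywheel stands still one full turn from where it began (within 0.15 rad of handle upright, ram at the top), the bush is within 1.8 mm of flush, and the bracket lies flat and right way up on the bolster with its bush within 5 mm of the ram axis ((value of joint flywheel between 6.133 and 6.433 rad or value of joint flywheel between -6.433 and -6.133 rad) and velocity of joint flywheel between -0.1 and 0.1 rad/s and value of joint bush above 0.0062 m and horizontal distance between bush_axis and nest below 0.005 m and z of bush_axis in the frame of nest below 0.02 m and angle between bracket_centre's own z axis and vertical below 0.1 rad); the robot touches nothing.
It fails at once if the flywheel is turned more than one turn (beyond 0.3 rad past the top) (value of joint flywheel above 6.583 rad or value of joint flywheel below -6.583 rad).
It fails at once if a bystander is moved by more than 30 mm (distance of any of oil_bottle, flux_jar, screw_jar, tape_measure, wood_block, bolt, profile from where it was at the start of the episode above 0.03 m).
It also fails if it takes over 72 s, if anything falls off the work surface, if the arm or the gripper's body presses on something with over 40 N, if the wrist force passes 120 N, or if a joint passes its speed limit or range.

## Robot

A 6-joint arm with a two-finger parallel gripper is mounted at the origin on a cart in front of the work surface, level with it; the furniture and walls round the work are solid. World frame = base frame: x ahead of the robot, y to its left, z up, the work surface at z = 0. Lengths are in mm, angles in degrees, forces in N, time in s.
With the tool pointing down it reaches from about 300 to 850 mm from the base axis. Payload 4.2 kg.
Tool frame: the origin (TCP) lies at the very end of the fingers, on their centre line; the grasp point (between the pads) lies 19 mm behind it (env.grasp_offset is the distance from the TCP to the grasp point, in mm); z points along the fingers, y is the line along which they close (so a half turn about z gives the same grasp; the last joint's range is limited). The gripper opens to 91 mm and grips with 3 to 60 N. Pads are 32 mm wide; open, the fingers measure 118 mm over their backs; the gripper's body (76 mm by 178 mm) begins 60 mm behind the grasp point.
Start: joints at [-77.693, 18.312, 89.639, -0, 72.044, -1.146], TCP at [133.775, -559.238, 213.976] pointing down, gripper open.
Joint ranges: [-177.97, 177.97], [-48.28, 115.42], [12.27, 149.76], [-77.06, 257.06], [2.81, 150.46], [-146.56, 146.56]. Speed limits (degrees/s): [147.25, 147.25, 180, 180, 180, 180].

## Interface

Orientations are given as [roll, pitch, yaw] about the fixed x, y, z axes, in that order (R = Rz(yaw) Ry(pitch) Rx(roll)).
In Python, from workcell import env gives the robot as it stands. The module is installed in compiled form; this text tells all that it offers.
- The arm moves only by the tool send_rows, never from a script. Its argument "motion" is a list of rows, each an object of numbers: "tx", "ty", "tz": the shift along the tool's x, y, z in units of 500 mm (1.0 is 500 mm); "rx", "ry", "rz": the turn, a rotation vector about the tool's x, y, z in units of 30 degrees (1.0 is 30 degrees); "gripper": the closure, from -1 (fully open) to 1 (shut). In form: [{"tx": .., "ty": .., "tz": .., "rx": .., "ry": .., "rz": .., "gripper": ..}, ...]. A call has 1 to 12 rows; each row shifts and turns the commanded pose from where the row before left it, along the tool's axes as they then stand; what a row does not reach is not made up. A row lasts 1/8 s, in which the tool goes at most 62.5 mm and 10.7 degrees, less where a joint would pass 70% of its speed; a pose out of reach is approached as far as the arm can. A call with a number of a shift or a turn outside -1 to 1 is refused whole. A call with a gripper value outside its range is refused whole. The fingers move at their own pace and stop on an object; "grip_force" is the grip in N (left out, the last holds). Time passes only in rows, so rows that do not move let the fingers close. It gives the time, the measured TCP pose, the force, the opening and the grip force at its end, in the units of the state.
- env.state(): the state, without advancing time (a new reading comes with each control period).
- env.grab_frame(name): name is "scene" or "top"; returns a dict with "frame" (420x560x3 uint8, red, green, blue), "vertical_fov" (degrees; the focal length in pixels is half the picture's height over the tangent of half this angle, whatever the lens; pixels are square), "cx", "cy" (the principal point, pixels), "rvec" (rotation vector, rad) and "tvec" (3), from world to camera coordinates, as OpenCV has them. Camera axes: x right, y down, z forward; pixel columns grow to the right and rows downward; lengths in mm; the calibration is good to about 2 mm. A picture is of the moment at which its call begins. There is no depth.
- env.job_done(): hands the job in; it is judged then, once.
The state is a dict: "time_s": time; "qpos": joint angles; "qvel": joint speeds; "effort": joint torques, N m; "ee_pos": TCP position; "ee_rot": TCP orientation; "force": force on the tool from outside, world axes, zero at the start; "torque": the same for the moment, N m; "gripper_width": finger opening in mm; "gripper_force": force on a finger pad.
Only numpy, scipy, OpenCV 4.12 (cv2) and the standard library are available. Lean on these libraries where they do the work, as an engineer would, in place of code of your own. Each camera call takes 0.05 s, during which the arm holds its last target. There are 200 camera calls.

## Working session

There is one attempt and no reset: what is moved stays moved. The work goes in short steps, Python scripts to look and compute and a tool call to move; the robot and the scene stay as the last step left them, time stands still between calls to the robot, and variables do not carry over. Pictures are saved under pics/ and viewed, at most 10 in all, crops included, and the job is handed in when it is done.

Besides the shell and the picture viewer there is one more tool, called after "Call:" as name(argument=value, ...), one argument or row to a line, values as JSON. send_rows: Moves the arm, as the interface text tells. Shifts and turns lie within -1 to 1; 1 stands for 500 mm of shift or 30 degrees of turn. Its arguments: {"type":"object","properties":{"motion":{"type":"array"},"grip_force":{"type":"number"}},"required":["motion"]}

```bash
mkdir -p pics
cat > h.py <<'E'
import numpy as np, cv2
from scipy.spatial.transform import Rotation as R
from workcell import env
def grab(n):
    f=env.grab_frame(n); im=f["frame"]; F=im.shape[0]/2/np.tan(np.radians(f["vertical_fov"])/2)
    K=np.array([[F,0,f["cx"]],[0,F,f["cy"]],[0,0,1]]); M=cv2.Rodrigues(np.array(f["rvec"],float))[0]
    return dict(im=im,K=K,M=M,t=np.array(f["tvec"],float).ravel())
def ray(c,uv):
    d=c["M"].T@np.linalg.solve(c["K"],[uv[0],uv[1],1.]); return -c["M"].T@c["t"],d/np.linalg.norm(d)
def onz(c,uv,z):
    o,d=ray(c,uv); return o+d*(z-o[2])/d[2]
def proj(c,p):
    q=c["K"]@(c["M"]@np.array(p,float)+c["t"]); return q[:2]/q[2]
def tri(a,ua,b,ub):
    A=[];B=[]
    for c,u in((a,ua),(b,ub)):
        o,d=ray(c,u); P=np.eye(3)-np.outer(d,d); A.append(P);B.append(P@o)
    return np.linalg.lstsq(np.vstack(A),np.hstack(B),rcond=None)[0]
def save(c,n,s=1,box=None):
    im=c["im"][:,:,::-1]
    if box: im=im[box[1]:box[3],box[0]:box[2]]
    cv2.imwrite("pics/"+n+".png",cv2.resize(im,None,fx=s,fy=s,interpolation=cv2.INTER_CUBIC))
E
python3 - <<'E'
from h import *
for n in("scene","top"):
    c=grab(n); save(c,n+"0",1.42); print(n,c["K"].round(1).tolist(),(-c["M"].T@c["t"]).round(),c["M"].round(2).tolist())
print(env.state(),env.grasp_offset)
E
```

```text
scene [[504.8, 0.0, 284.0], [0.0, 504.8, 206.0], [0.0, 0.0, 1.0]] [1612.  248.  924.] [[-0.17, 0.98, -0.0], [0.59, 0.1, -0.8], [-0.79, -0.14, -0.6]]
top [[520.9, 0.0, 284.2], [0.0, 520.9, 202.9], [0.0, 0.0, 1.0]] [ 389.   45. 1234.] [[-0.02, -1.0, -0.01], [-0.98, 0.02, -0.19], [0.19, 0.0, -0.98]]
{'time_s': 0.1, 'qpos': array([-7.76950796e+01,  1.83480167e+01,  8.96977512e+01,  1.68753582e-03,
        7.20426354e+01, -1.14491164e+00]), 'qvel': array([ 0.01687959, -0.09798043, -0.19893459,  0.01602467, -0.01216647,
        0.03711609]), 'effort': array([-1.40185680e-04, -4.13332772e+01, -2.32510722e+01,  7.28474488e-02,
        4.21892689e-02, -4.57179613e-05]), 'ee_pos': array([ 133.66952545, -558.80517036,  213.21523446]), 'ee_rot': array([-1.79911646e+02, -3.37060402e-03,  1.34493079e+01]), 'force': array([ 0.283507  , -1.08173265,  0.03703369]), 'torque': array([-0.00351143, -0.024292  , -0.02263014]), 'gripper_force': 0.0, 'gripper_width': 90.87420838220928} 18.8
```

View pics/scene0.png

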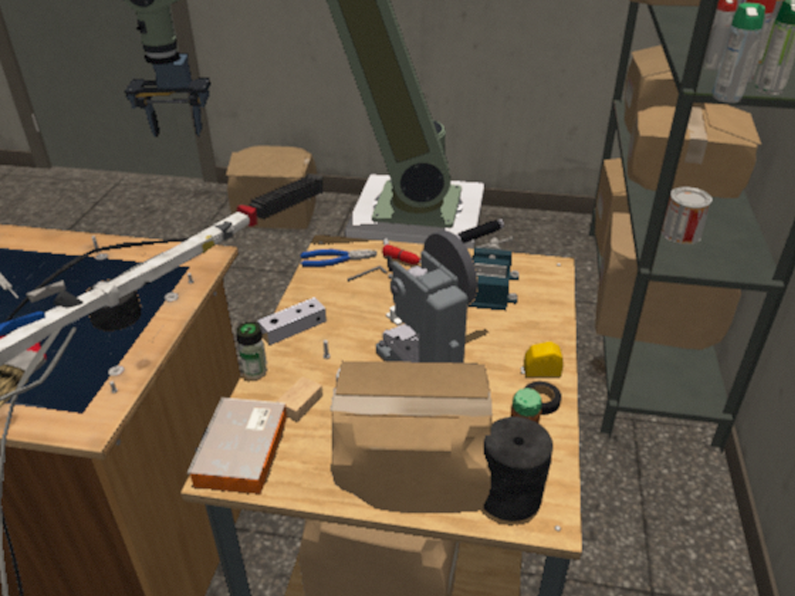

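View pics/top0.png

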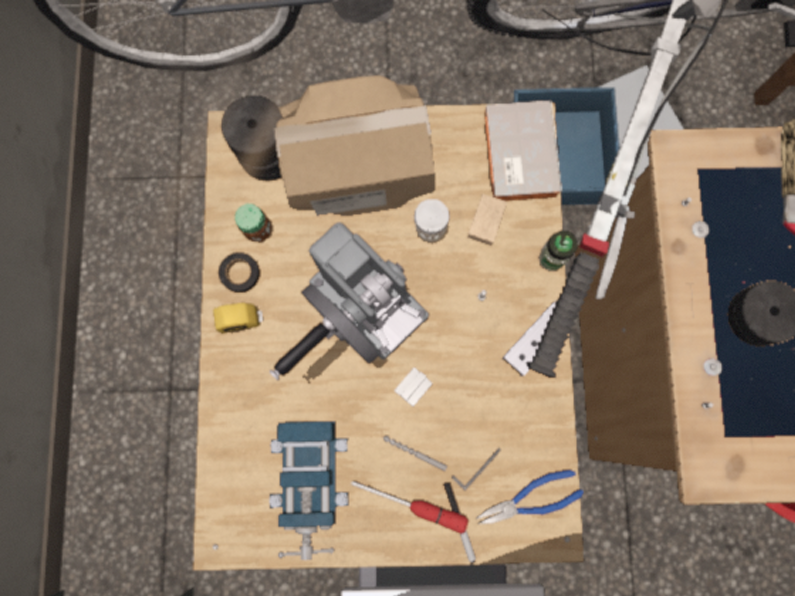

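The scene view shows the bracket at about (293,320), the press at (430,300) and the flywheel handle at (480,230). In the top view the bracket at (530,340) is partly hidden by an overhanging bar that ends at (545,372). Next I'll take a zoomed mosaic.

Run:
```python
from h import *
s=grab("scene");t=grab("top")
np.save("s0.npy",s["im"]);np.save("t0.npy",t["im"])
def cr(c,x,y,w,h,k): return cv2.resize(c["im"][y:y+h,x:x+w,::-1],(w*k,h*k),interpolation=cv2.INTER_CUBIC)
a=cr(s,165,190,80,60,5); b=cr(s,250,145,80,60*2,5)[:600]
c=cr(t,340,150,80,60*1,5)
L=np.vstack([a,c]); cv2.imwrite("pics/z1.png",np.hstack([L,b]))
cv2.imwrite("pics/z2.png",cr(t,185,150,130,120,5)[:, :650])
k=1.42
print("grip end",tri(s,(320/k,185/k),t,(543/k,372/k)).round(),"red",tri(s,(246/k,216/k),t,(595/k,243/k)).round())
for n,z,u in(("handle_end",244,(275/k,372/k)),("oil/flux green",80,(562/k,243/k)),("screw",80,(432/k,214/k)),("tape",61,(235/k,316/k)),("bolt",40,(482/k,296/k))):print(n,onz(t,u,z).round())
```

```text
grip end [ 462. -120.  289.] red [ 626. -198.  309.]
handle_end [475. 223. 244.]
oil/flux green [ 686. -207.   80.]
screw [739.   1.  80.]
tape [582. 322.  61.]
bolt [610. -79.  40.]
```

View pics/z1.png

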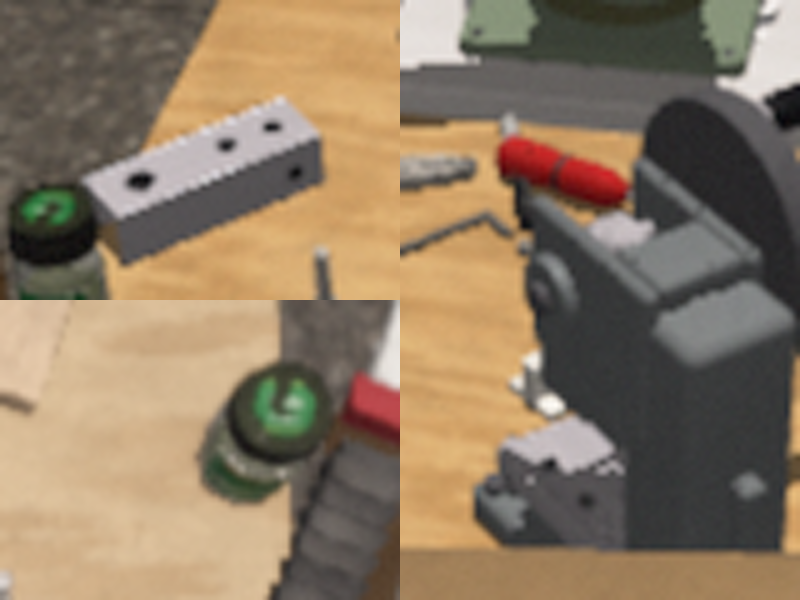

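View pics/z2.png

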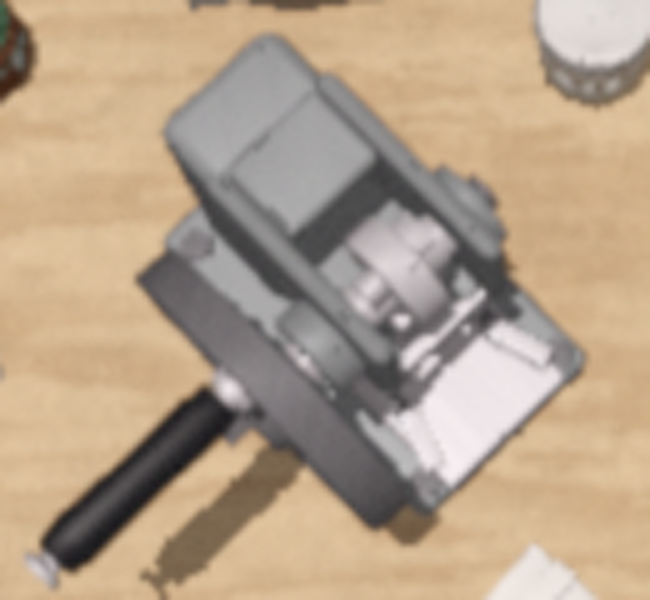

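The zoom shows the bracket's web up, with its top-face corners in the crop at (85,182), (122,220), (325,135) and (283,97). The large bore at (140,180) is the bush end, next to the flux jar. In the top crop the handle grip runs from (60,548) to (225,395), the wheel rim ends are at (140,278) and (372,525), and the bolster front is at (445,490)–(563,372).

```bash
cat > m.py <<'E'
from h import *
from scipy.optimize import least_squares
s=grab("scene");t=grab("top")
# bracket
px=np.array([[85,182],[122,220],[325,135],[283,97]])/5+[165,190]
W=np.array([onz(s,p,36)[:2] for p in px]); print(W.round(1).tolist(),[np.linalg.norm(W[i]-W[i-1]).round(1) for i in range(4)])
Mb=np.array([[65,22],[65,-22],[-65,-22],[-65,22]],float)  # own x to bush; web up => own y flips
def rb(p,M): 
    c,k=np.cos(p[2]),np.sin(p[2]); return M@np.array([[c,k],[-k,c]])+p[:2]
best=min((least_squares(lambda p:(rb(p,Mb*[1,sg])-W).ravel(),[600,-150,a]) for a in(0,2,4) for sg in(1,-1)),key=lambda r:r.cost)
print("bracket",best.x[:2].round(1),np.degrees(best.x[2]).round(1),"res",best.fun.round(1))
# press
o=np.array([185,150])
obs=[((0,176,244),(60,548)),((0,88,244),(225,395)),((72,80,184),(140,278)),((-72,80,184),(372,525)),((-65,37,40),(445,490)),((-65,-37,40),(563,372))]
def pw(p,m): c,k=np.cos(p[2]),np.sin(p[2]); return [p[0]+c*m[0]-k*m[1],p[1]+k*m[0]+c*m[1],m[2]]
f=lambda p:np.array([proj(t,pw(p,m))-(np.array(u)/5+o) for m,u in obs])
r=least_squares(lambda p:f(p).ravel(),[600,100,.8],loss="soft_l1"); print("press",r.x[:2].round(1),np.degrees(r.x[2]).round(2),f(r.x).round(1).tolist())
def mark(c,x,y,w,h,k,pts):
    im=cv2.resize(c["im"][y:y+h,x:x+w,::-1],(w*k,h*k),interpolation=cv2.INTER_CUBIC)
    for m in pts:
        u=(proj(c,m)-[x,y]+.5)*k; cv2.drawMarker(im,tuple(int(v) for v in u),(0,0,255),cv2.MARKER_CROSS,12,1)
    return im
pp=[pw(r.x,m) for m,_ in obs]+[pw(r.x,m) for m in((0,0,225),(-25,0,225),(-25,37,225),(26,0,50))]
bb=[[*v,36] for v in rb(best.x,np.array([[65,22],[65,-22],[-65,-22],[-65,22],[40,0]],float))]+[[*v,0] for v in rb(best.x,np.array([[65,22],[65,-22],[-65,-22],[-65,22]],float))]
A=mark(t,185,150,120,120,5,pp)
B=mark(s,165,190,50,60,4,bb);C=mark(s,260,145,50,60,4,pp);C2=mark(s,310,145,50,60,4,pp);
L=np.vstack([B,C]);L=np.vstack([L,np.zeros((120,200,3),np.uint8)]);cv2.imwrite("pics/ov.png",np.hstack([A,L]))
E
python3 m.py
```

```text
[[575.1, -227.3], [603.5, -196.1], [510.7, -105.6], [479.6, -139.2]] [np.float64(129.9), np.float64(42.2), np.float64(129.7), np.float64(45.8)]
bracket [ 542.2 -167. ] -43.4 res [-0.7 -0.4  1.   0.4 -0.6 -0.8  0.3  0.8]
press [596.7  89.4] 42.33 [[-1.4, 0.7], [-0.2, -0.4], [-0.7, -0.5], [0.7, 0.9], [1.0, -1.3], [0.7, 0.3]]
```

View pics/ov.png

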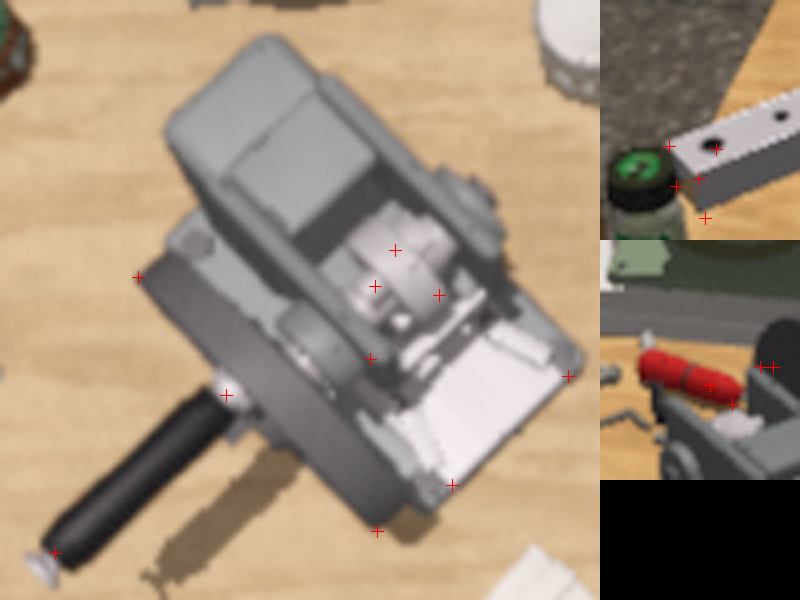

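The fitted marks agree with the image to about 1 px for the bracket, at (542,-167) with the bush end at yaw −43°. They also agree to about 1 px for the press, at (597,89) with yaw about 42°. The bar hangs directly over the bracket at z≈289, so I'll come in tilted from its near end. First I'll work out the waypoints.

```bash
cat >> h.py <<'E'
def rot(zdir,ydir):
    z=np.array(zdir,float);z/=np.linalg.norm(z);y=np.array(ydir,float);y-=z*(y@z);y/=np.linalg.norm(y)
    return np.column_stack([np.cross(y,z),y,z])
def tz(yaw,below):   # tool z: heading yaw, deg below horizontal (>90 points back)
    a,b=np.radians([yaw,below]); return np.array([np.cos(a)*np.cos(b),np.sin(a)*np.cos(b),-np.sin(b)])
def yv(yaw): a=np.radians(yaw); return np.array([np.cos(a),np.sin(a),0])
def cur():
    s=env.state(); return np.array(s["ee_pos"]),R.from_euler("xyz",s["ee_rot"],degrees=True).as_matrix()
def rows(p0,R0,p1,R1,n):
    """n equal rows, shift (in pre-row tool axes) then turn"""
    w=R.from_matrix(R0.T@R1).as_rotvec(); out=[]
    for i in range(n):
        Ri=R0@R.from_rotvec(w*i/n).as_matrix(); out.append(np.r_[Ri.T@(p1-p0)/n/500,np.degrees(w)/n/30])
    return np.array(out).round(3)
def show(p0,R0,wps):
    for p,Rm,n in wps:
        p=np.array(p,float);r=rows(p0,R0,p,Rm,n)
        print("->",p.round(1),"n",n,"step mm",round(np.linalg.norm(p-p0)/n,1),"deg",round(30*np.linalg.norm(r[0,3:]),1))
        if np.abs(r[0,3:]).max()<1e-3: print("   each",r[0,:3].tolist())
        else:
            for q in r: print("   ",q.tolist())
        p0,R0=p,Rm
E
python3 - <<'E'
from h import *
p,Ro=cur(); Rg=rot(tz(-43.4,45),yv(46.6))
show(p,Ro,[((250,-420,250),Ro,4),((330,-70,240),Ro,7),((400,-40,160),Rg,12)])
E
```

```text
-> [ 250. -420.  250.] n 4 step mm 46.2 deg 0.0
   each [0.073, -0.054, -0.018]
-> [330. -70. 240.] n 7 step mm 51.3 deg 0.0
   each [0.045, -0.092, 0.003]
-> [400. -40. 160.] n 12 step mm 9.2 deg 10.6
    [0.013, -0.002, 0.013, -0.133, -0.072, -0.321]
    [0.013, -0.001, 0.013, -0.133, -0.072, -0.321]
    [0.014, 0.001, 0.012, -0.133, -0.072, -0.321]
    [0.014, 0.002, 0.012, -0.133, -0.072, -0.321]
    [0.014, 0.004, 0.011, -0.133, -0.072, -0.321]
    [0.014, 0.005, 0.011, -0.133, -0.072, -0.321]
    [0.013, 0.007, 0.011, -0.133, -0.072, -0.321]
    [0.012, 0.008, 0.011, -0.133, -0.072, -0.321]
    [0.011, 0.009, 0.011, -0.133, -0.072, -0.321]
    [0.01, 0.01, 0.012, -0.133, -0.072, -0.321]
    [0.009, 0.011, 0.012, -0.133, -0.072, -0.321]
    [0.007, 0.011, 0.012, -0.133, -0.072, -0.321]
```

Call:
send_rows(
  motion=[
    {"tx":0.073,"ty":-0.054,"tz":-0.018},
    {"tx":0.073,"ty":-0.054,"tz":-0.018},
    {"tx":0.073,"ty":-0.054,"tz":-0.018},
    {"tx":0.073,"ty":-0.054,"tz":-0.018},
    {"tx":0.045,"ty":-0.092,"tz":0.003},
    {"tx":0.045,"ty":-0.092,"tz":0.003},
    {"tx":0.045,"ty":-0.092,"tz":0.003},
    {"tx":0.045,"ty":-0.092,"tz":0.003},
    {"tx":0.045,"ty":-0.092,"tz":0.003},
    {"tx":0.045,"ty":-0.092,"tz":0.003},
    {"tx":0.045,"ty":-0.092,"tz":0.003},
  ],
)

```text
invalid input at $.motion[0]: expected keys tx, ty, tz, rx, ry, rz, gripper
```

Call:
send_rows(
  motion=[
    {"tx":0.013,"ty":-0.002,"tz":0.013,"rx":-0.133,"ry":-0.072,"rz":-0.321},
    {"tx":0.013,"ty":-0.001,"tz":0.013,"rx":-0.133,"ry":-0.072,"rz":-0.321},
    {"tx":0.014,"ty":0.001,"tz":0.012,"rx":-0.133,"ry":-0.072,"rz":-0.321},
    {"tx":0.014,"ty":0.002,"tz":0.012,"rx":-0.133,"ry":-0.072,"rz":-0.321},
    {"tx":0.014,"ty":0.004,"tz":0.011,"rx":-0.133,"ry":-0.072,"rz":-0.321},
    {"tx":0.014,"ty":0.005,"tz":0.011,"rx":-0.133,"ry":-0.072,"rz":-0.321},
    {"tx":0.013,"ty":0.007,"tz":0.011,"rx":-0.133,"ry":-0.072,"rz":-0.321},
  ],
)

```text
invalid input at $.motion[0]: expected keys tx, ty, tz, rx, ry, rz, gripper
```

Call:
send_rows(
  motion=[
    {"tx":0.073,"ty":-0.054,"tz":-0.018,"rx":0,"ry":0,"rz":0,"gripper":-1},
    {"tx":0.073,"ty":-0.054,"tz":-0.018,"rx":0,"ry":0,"rz":0,"gripper":-1},
    {"tx":0.073,"ty":-0.054,"tz":-0.018,"rx":0,"ry":0,"rz":0,"gripper":-1},
    {"tx":0.073,"ty":-0.054,"tz":-0.018,"rx":0,"ry":0,"rz":0,"gripper":-1},
    {"tx":0.045,"ty":-0.092,"tz":0.003,"rx":0,"ry":0,"rz":0,"gripper":-1},
    {"tx":0.045,"ty":-0.092,"tz":0.003,"rx":0,"ry":0,"rz":0,"gripper":-1},
    {"tx":0.045,"ty":-0.092,"tz":0.003,"rx":0,"ry":0,"rz":0,"gripper":-1},
    {"tx":0.045,"ty":-0.092,"tz":0.003,"rx":0,"ry":0,"rz":0,"gripper":-1},
    {"tx":0.045,"ty":-0.092,"tz":0.003,"rx":0,"ry":0,"rz":0,"gripper":-1},
    {"tx":0.045,"ty":-0.092,"tz":0.003,"rx":0,"ry":0,"rz":0,"gripper":-1},
    {"tx":0.045,"ty":-0.092,"tz":0.003,"rx":0,"ry":0,"rz":0,"gripper":-1},
  ],
)

```text
time_s: 1.68
ee_pos: [329.0, -68.9, 239.6]
ee_rot: [180.0, -0.1, 13.4]
force: [1.3, 0.4, -0.0]
gripper_width: 91.0
gripper_force: 0.0
```

Run:
```python
from h import *
s=env.state();print({k:np.round(v,1).tolist() for k,v in s.items()})
```

```text
{'time_s': 1.7, 'qpos': [-13.8, -5.1, 113.3, -0.0, 71.7, 62.8], 'qvel': [69.4, -1.6, 3.0, -0.1, -1.8, 68.7], 'effort': [-6.4, -19.4, -22.5, 0.0, 0.3, -1.0], 'ee_pos': [329.0, -68.9, 239.6], 'ee_rot': [180.0, -0.1, 13.4], 'force': [1.3, 0.4, -0.0], 'torque': [0.0, -0.0, -0.0], 'gripper_force': 0.0, 'gripper_width': 91.0}
```

Call:
send_rows(
  motion=[
    {"tx":0.013,"ty":-0.002,"tz":0.013,"rx":-0.133,"ry":-0.072,"rz":-0.321,"gripper":-1},
    {"tx":0.013,"ty":-0.001,"tz":0.013,"rx":-0.133,"ry":-0.072,"rz":-0.321,"gripper":-1},
    {"tx":0.014,"ty":0.001,"tz":0.012,"rx":-0.133,"ry":-0.072,"rz":-0.321,"gripper":-1},
    {"tx":0.014,"ty":0.002,"tz":0.012,"rx":-0.133,"ry":-0.072,"rz":-0.321,"gripper":-1},
    {"tx":0.014,"ty":0.004,"tz":0.011,"rx":-0.133,"ry":-0.072,"rz":-0.321,"gripper":-1},
    {"tx":0.014,"ty":0.005,"tz":0.011,"rx":-0.133,"ry":-0.072,"rz":-0.321,"gripper":-1},
    {"tx":0.013,"ty":0.007,"tz":0.011,"rx":-0.133,"ry":-0.072,"rz":-0.321,"gripper":-1},
    {"tx":0.012,"ty":0.008,"tz":0.011,"rx":-0.133,"ry":-0.072,"rz":-0.321,"gripper":-1},
    {"tx":0.011,"ty":0.009,"tz":0.011,"rx":-0.133,"ry":-0.072,"rz":-0.321,"gripper":-1},
    {"tx":0.01,"ty":0.01,"tz":0.012,"rx":-0.133,"ry":-0.072,"rz":-0.321,"gripper":-1},
    {"tx":0.009,"ty":0.011,"tz":0.012,"rx":-0.133,"ry":-0.072,"rz":-0.321,"gripper":-1},
    {"tx":0.007,"ty":0.011,"tz":0.012,"rx":-0.133,"ry":-0.072,"rz":-0.321,"gripper":-1},
  ],
)

```text
time_s: 3.18
ee_pos: [399.6, -40.2, 160.1]
ee_rot: [-179.9, 45.1, 137.0]
force: [0.9, 0.2, 0.8]
gripper_width: 91.2
gripper_force: 0.0
```

```bash
cat > kin.py <<'E'
from h import *
from scipy.optimize import least_squares
D=[([-77.695,18.348,89.698,0,72.043,-1.145],[133.67,-558.8,213.2],[-179.91,0,13.449]),([-13.8,-5.1,113.3,0,71.7,62.8],[329,-68.9,239.6],[180,-.1,13.4])]
def T(x,sg,off,q):
    a1,d1,L2,a3,L3,L6=x; e=R.from_euler; q=np.array(q)
    r1=e("z",q[0],True); r2=r1*e("y",q[1],True); r3=r2*e("y",q[2],True)
    r5=r3*e("z",sg[0]*q[3],True)*e("y",q[4],True); r6=r5*e("z",sg[1]*q[5]+off,True)
    return r1.apply([a1,0,d1])+r2.apply([0,0,L2])+r3.apply([a3,0,L3])+r5.apply([0,0,L6]),r6.as_matrix()
E
python3 - <<'E'
from kin import *
s=env.state();D.append((s["qpos"],s["ee_pos"],s["ee_rot"]));print([np.round(s[k],1).tolist() for k in("qpos","ee_pos","ee_rot","qvel")])
for sg in((1,1),(1,-1),(-1,1),(-1,-1)):
  for off in(90,-90):
    print(sg,off,[np.degrees(R.from_matrix(T([0]*6,sg,off,q)[1].T@R.from_euler("xyz",r,True).as_matrix()).magnitude()).round(1) for q,p,r in D])
E
```

```text
[[25.8, 0.7, 139.1, -68.4, 45.3, 32.0], [399.6, -40.2, 160.1], [-179.9, 45.1, 137.0], [3.3, 1.1, 27.0, -65.7, -27.6, -11.7]]
(1, 1) 90 [np.float64(0.0), np.float64(0.0), np.float64(0.0)]
(1, 1) -90 [np.float64(180.0), np.float64(180.0), np.float64(180.0)]
(1, -1) 90 [np.float64(2.3), np.float64(125.6), np.float64(63.9)]
(1, -1) -90 [np.float64(177.7), np.float64(54.4), np.float64(116.1)]
(-1, 1) 90 [np.float64(0.0), np.float64(0.0), np.float64(136.7)]
(-1, 1) -90 [np.float64(180.0), np.float64(180.0), np.float64(98.4)]
(-1, -1) 90 [np.float64(2.3), np.float64(125.6), np.float64(97.6)]
(-1, -1) -90 [np.float64(177.7), np.float64(54.4), np.float64(137.9)]
```

```bash
cat >> kin.py <<'E'
D.append(([25.8,.7,139.1,-68.4,45.3,32.0],[399.6,-40.2,160.1],[-179.9,45.1,137.0]))
SG,OFF=(1,1),90
F=least_squares(lambda x:np.r_[np.concatenate([T(x,SG,OFF,q)[0]-p for q,p,r in D]),(x-[50,400,400,0,400,250])*.003],[50,400,400,0,400,250]); X=F.x
lo=np.array([-177.97,-48.28,12.27,-77.06,2.81,-146.56]);hi=np.array([177.97,115.42,149.76,257.06,150.46,146.56])
def ik(p,Rm,seed=None):
    best=[]
    rng=np.random.default_rng(0)
    seeds=[seed] if seed is not None else list(rng.uniform(lo,hi,(40,6)))
    for s in seeds:
        def f(q):
            a,b=T(X,SG,OFF,q); return np.r_[a-p,300*R.from_matrix(b.T@Rm).as_rotvec()]
        r=least_squares(f,np.clip(s,lo+.5,hi-.5),bounds=(lo,hi),x_scale=30)
        if np.abs(r.fun).max()<1.5 and not any(np.abs(r.x-b).max()<2 for b in best): best.append(r.x)
    return best
E
python3 - <<'E'
from kin import *
print(X.round(1),F.fun.round(1))
P=lambda n,p,Rm:print(n,[b.round().tolist() for b in ik(np.array(p,float),Rm)])
for b in(30,45,55):
  P("pick%d"%b,(518,-144,15),rot(tz(-43.4,b),yv(46.6)))
for fl in(1,-1):
  P("pick flip",(518,-144,15),rot(tz(-43.4,45),fl*yv(46.6)))
  for b in(0,25,45): P("insert%d %d"%(b,fl),(597-70*.74,89.4-70*.67,58),rot(tz(42.3,b),fl*yv(132.3)))
  P("handle",(500,197,225),rot((0,0,-1),fl*yv(42.3)))
  for xs,ys in((480,-60),(450,-50)):
   for b in(90,115): P("regrip%d %d"%(b,fl),(xs,ys,100),rot(tz(42.3,b),fl*yv(132.3)))
E
```

```text
[ 11.2 116.6 592.3  23.6 404.5 317.9] [-11.3  -2.4  -0.2  -2.7 -11.2   0.2  -0.   -0.    0.   -0.1  -0.9   0.6
   0.1   0.    0.2]
pick30 [[8.0, 40.0, 147.0, 229.0, 64.0, 95.0]]
pick45 [[2.0, 28.0, 139.0, 236.0, 37.0, 75.0]]
pick55 [[-3.0, 24.0, 133.0, 257.0, 23.0, 49.0]]
pick flip [[2.0, 28.0, 139.0, 236.0, 37.0, 75.0]]
insert0 1 [[-29.0, 58.0, 142.0, 108.0, 96.0, 71.0]]
insert25 1 [[-25.0, 36.0, 140.0, 111.0, 63.0, 95.0]]
insert45 1 [[-16.0, 23.0, 132.0, 94.0, 37.0, 126.0]]
handle [[22.0, 15.0, 93.0, 0.0, 72.0, -21.0]]
regrip90 1 [[-7.0, 16.0, 111.0, -0.0, 52.0, -139.0]]
regrip115 1 [[3.0, 26.0, 101.0, -16.0, 74.0, -122.0]]
regrip90 1 [[-6.0, 14.0, 115.0, 0.0, 51.0, -139.0]]
regrip115 1 [[4.0, 24.0, 105.0, -16.0, 72.0, -120.0]]
pick flip [[2.0, 28.0, 139.0, 236.0, 37.0, -105.0]]
insert0 -1 [[-29.0, 58.0, 142.0, 108.0, 96.0, -109.0]]
insert25 -1 [[-25.0, 36.0, 140.0, 111.0, 63.0, -85.0]]
insert45 -1 [[-16.0, 23.0, 132.0, 94.0, 37.0, -54.0]]
handle []
regrip90 -1 [[-7.0, 16.0, 111.0, 0.0, 52.0, 41.0]]
regrip115 -1 [[3.0, 26.0, 101.0, -16.0, 74.0, 58.0]]
regrip90 -1 [[-6.0, 14.0, 115.0, 0.0, 51.0, 41.0]]
regrip115 -1 [[4.0, 24.0, 105.0, -16.0, 72.0, 60.0]]
```

```bash
sed -i 's/a1,d1,L2,a3,L3,L6=x;/a1,b1,d1,L2,a3,L3,L6=x;/; s/r1.apply(\[a1,0,d1\])/r1.apply([a1,b1,d1])/; s/\[50,400,400,0,400,250\]/[50,0,400,400,0,400,250]/g' kin.py
sed -i 's/(\[-13.8,-5.1,113.3,0,71.7,62.8\],\[329,-68.9,239.6\],\[180,-.1,13.4\])/([-13.8,-5.1,113.3,0,71.7,62.8],[329,-68.9,239.6],[180,-.1,13.4])/' kin.py
cat > chk.py <<'E'
from kin import *
print(X.round(1),F.fun.round(1))
P=lambda n,p,Rm:print(n,[b.round().tolist() for b in ik(np.array(p,float),Rm)])
for b in(35,45,55,65): P("pick%d"%b,(518,-144,15),rot(tz(-43.4,b),yv(46.6)))
P("now",(400,-40,160),rot(tz(-43.4,45),yv(46.6)))
for b in(0,25,45): P("insert%d"%b,(597-70*.74,89.4-70*.67,58),rot(tz(42.3,b),-yv(132.3)))
for b in(90,115): P("regrip%d"%b,(460,-50,100),rot(tz(42.3,b),-yv(132.3)))
P("stand",(460,-50,100),rot(tz(42.3-180,135),yv(-47.7)))
E
python3 chk.py
```

```text
[-1.000e-01  1.150e+01  1.391e+02  5.924e+02  2.510e+01  4.168e+02
  3.354e+02] [ 0.   0.  -0.2  0.  -0.   0.2 -0.  -0.   0.  -0.2  0.  -0.8  0.6  0.1
  0.1  0.3]
pick35 [[6.0, 35.0, 144.0, 230.0, 54.0, 89.0]]
pick45 [[1.0, 28.0, 139.0, 237.0, 37.0, 74.0]]
pick55 [[-4.0, 24.0, 133.0, 257.0, 22.0, 48.0]]
pick65 [[-8.0, 22.0, 127.0, -54.0, 18.0, -4.0]]
now [[26.0, 1.0, 139.0, -68.0, 45.0, 32.0]]
insert0 [[-34.0, 59.0, 140.0, 103.0, 95.0, -108.0]]
insert25 [[-29.0, 36.0, 139.0, 107.0, 64.0, -85.0]]
insert45 [[-19.0, 23.0, 132.0, 90.0, 38.0, -53.0]]
regrip90 [[-8.0, 15.0, 113.0, 0.0, 52.0, 40.0]]
regrip115 [[3.0, 25.0, 102.0, -16.0, 73.0, 59.0]]
stand [[-38.0, 16.0, 133.0, 70.0, 48.0, -48.0]]
```

```bash
cat >> kin.py <<'E'
def track(q,wps,n=12,pr=True):
    """follow waypoints (p,R) with continuation IK, report"""
    p0,R0=T(X,SG,OFF,q); ok=True
    for p,Rm in wps:
        p=np.array(p,float); w=R.from_matrix(R0.T@Rm).as_rotvec(); mj=0
        for i in range(1,n+1):
            s=ik(p0+(p-p0)*i/n,R0@R.from_rotvec(w*i/n).as_matrix(),q)
            if not s: print("   FAIL at",i,"of",n,"q",q.round(0).tolist()); ok=False;break
            mj=max(mj,np.abs(s[0]-q).max()); q=s[0]
        else:
            print("  ",p.round().tolist(),"q",q.round().tolist(),"maxstep",mj.round(1)); p0,R0=p,Rm; continue
        break
    return q
def links(q):
    a1,b1,d1,L2,a3,L3,L6=X; e=R.from_euler
    r1=e("z",q[0],True); r2=r1*e("y",q[1],True); r3=r2*e("y",q[2],True)
    s=r1.apply([a1,b1,d1]);el=s+r2.apply([0,0,L2]);w=el+r3.apply([a3,0,L3]); return s,el,w
def segd(a,b,c,d):
    u=np.linspace(0,1,60)[:,None]; A=a+(b-a)*u;B=c+(d-c)*u; M=np.linalg.norm(A[:,None]-B[None],axis=2);i=np.unravel_index(M.argmin(),M.shape);return M.min().round(),A[i[0]].round()
E
cat > p1.py <<'E'
from kin import *
t=grab("top");k=1.42
for n,u in(("white",(413,386)),("drill",(445,468)),("hex",(460,488)),("hex2",(498,450)),("basecorner",(385,358)),("base2",(427,315)),("visex",(335,425)),("pliers",(570,475))): print(n,onz(t,(u[0]/k,u[1]/k),0).round()[:2])
b0=np.array([462,-120,289.]);b1=np.array([626,-198,309.])
E_=np.array([495,-122.3]);ax=np.array([.7266,-.687])
q0=np.array(env.state()["qpos"])
for ang in(62,66,70,75):
    Rg=rot(tz(-43.4,ang),yv(46.6)); T0=np.r_[E_+ax*22,11]
    print("ang",ang); q=track(q0,[(T0-Rg[:,2]*150,Rg),(T0,Rg)])
    s,el,w=links(q); print("   wrist",w.round(),"elbow",el.round(),"bar-tool",segd(T0,w,b0,b1),"bar-forearm",segd(w,el,b0,b1))
    Rs=rot(tz(42.3,180-ang-90+0),yv(-47.7)); Rd=rot((0,0,-1),yv(0))
    q=track(q,[(np.r_[E_-ax*130+0,40],Rg),((420,-20,150),Rd),((470,-40,125),Rs),((470,-40,109),Rs)])
E
python3 p1.py
```

```text
white [468.  38.]
drill [335. -11.]
hex [303. -34.]
hex2 [362. -98.]
basecorner [516.  83.]
base2 [587.  11.]
visex [407. 167.]
pliers [ 320. -213.]
ang 62
   [460.0, -89.0, 143.0] q [1.0, 4.0, 126.0, -36.0, 34.0, -18.0] maxstep 4.5
   [511.0, -137.0, 11.0] q [-6.0, 22.0, 130.0, -74.0, 17.0, 17.0] maxstep 5.0
   wrist [397. -29. 307.] elbow [225. -12. 687.] bar-tool (np.float64(91.0), array([420., -51., 247.])) bar-forearm (np.float64(113.0), array([397., -29., 307.]))
   [401.0, -33.0, 40.0] q [12.0, 12.0, 140.0, -66.0, 25.0, 26.0] maxstep 2.0
   [420.0, -20.0, 150.0] q [-4.0, 8.0, 114.0, -0.0, 58.0, -4.0] maxstep 12.0
   [470.0, -40.0, 125.0] q [-46.0, 23.0, 138.0, 82.0, 63.0, -68.0] maxstep 7.4
   [470.0, -40.0, 109.0] q [-46.0, 25.0, 138.0, 84.0, 63.0, -72.0] maxstep 0.3
ang 66
   [467.0, -95.0, 148.0] q [-2.0, 5.0, 123.0, -27.0, 37.0, -29.0] maxstep 5.5
   [511.0, -137.0, 11.0] q [-8.0, 22.0, 127.0, -52.0, 17.0, -6.0] maxstep 3.8
   wrist [412. -44. 317.] elbow [222. -18. 688.] bar-tool (np.float64(73.0), array([430., -61., 260.])) bar-forearm (np.float64(96.0), array([412., -44
[... 894 characters left out ...]
, 109.0] q [-49.0, 32.0, 140.0, 86.0, 70.0, -82.0] maxstep 0.3
ang 75
   [483.0, -111.0, 156.0] q [-9.0, 8.0, 114.0, -12.0, 46.0, -48.0] maxstep 7.9
   [511.0, -137.0, 11.0] q [-11.0, 23.0, 121.0, -19.0, 25.0, -41.0] maxstep 1.8
   wrist [448. -78. 335.] elbow [226. -33. 686.] bar-tool (np.float64(34.0), array([459., -88., 280.])) bar-forearm (np.float64(64.0), array([448., -78., 335.]))
   [401.0, -33.0, 40.0] q [3.0, 12.0, 133.0, -25.0, 27.0, -23.0] maxstep 1.7
   [420.0, -20.0, 150.0] q [-4.0, 8.0, 114.0, 0.0, 58.0, -4.0] maxstep 3.7
   [470.0, -40.0, 125.0] q [-50.0, 34.0, 141.0, 86.0, 75.0, -85.0] maxstep 8.6
   [470.0, -40.0, 109.0] q [-50.0, 37.0, 141.0, 87.0, 75.0, -88.0] maxstep 0.3
```

Run:
```python
from kin import *
p,Ro=cur(); Rg=rot(tz(-43.4,64),yv(46.6)); T0=np.array([511,-137.4,11])
show(p,Ro,[(T0-Rg[:,2]*110,Rg,4),(T0,Rg,4)])
```

```text
-> [ 476.  -104.3  109.9] n 4 step mm 28.0 deg 4.7
    [-0.018, 0.004, 0.053, -0.0, 0.158, 0.005]
    [-0.023, 0.004, 0.051, -0.0, 0.158, 0.005]
    [-0.027, 0.004, 0.049, -0.0, 0.158, 0.005]
    [-0.031, 0.004, 0.047, -0.0, 0.158, 0.005]
-> [ 511.  -137.4   11. ] n 4 step mm 27.5 deg 0.0
   each [0.0, -0.0, 0.055]
```

Call:
send_rows(
  motion=[
    {"tx":-0.018,"ty":0.004,"tz":0.053,"rx":0,"ry":0.158,"rz":0.005,"gripper":-1},
    {"tx":-0.023,"ty":0.004,"tz":0.051,"rx":0,"ry":0.158,"rz":0.005,"gripper":-1},
    {"tx":-0.027,"ty":0.004,"tz":0.049,"rx":0,"ry":0.158,"rz":0.005,"gripper":-1},
    {"tx":-0.031,"ty":0.004,"tz":0.047,"rx":0,"ry":0.158,"rz":0.005,"gripper":-1},
    {"tx":0,"ty":0,"tz":0.04,"rx":0,"ry":0,"rz":0,"gripper":-1},
    {"tx":0,"ty":0,"tz":0.04,"rx":0,"ry":0,"rz":0,"gripper":-1},
    {"tx":0,"ty":0,"tz":0.04,"rx":0,"ry":0,"rz":0,"gripper":-1},
  ],
)

```text
time_s: 4.1
ee_pos: [497.9, -123.3, 57.5]
ee_rot: [179.5, 26.1, 135.7]
force: [-0.8, 0.0, 0.5]
gripper_width: 90.9
gripper_force: 0.0
```

Run:
```python
from kin import *
p,Ro=cur(); print(p,Ro.round(3).tolist(),env.state()["qpos"].round(1),env.state()["force"].round(1)); Rg=rot(tz(-43.4,64),yv(46.6)); T0=np.array([511,-137.4,11])
show(p,Ro,[(T0,Rg,4)])
c=grab("scene");save(c,"s1",5,(160,150,320,270))
```

```text
[ 497.90066078 -123.2749564    57.46637584] [[-0.642, 0.696, 0.32], [0.628, 0.718, -0.301], [-0.439, 0.008, -0.898]] [ -5.   16.  127.5 -46.6  22.   -9.2] [-0.8  0.   0.5]
-> [ 511.  -137.4   11. ] n 4 step mm 12.6 deg 0.2
    [0.002, -0.001, 0.025, 0.001, 0.0, -0.007]
    [0.002, -0.001, 0.025, 0.001, 0.0, -0.007]
    [0.002, -0.001, 0.025, 0.001, 0.0, -0.007]
    [0.002, -0.001, 0.025, 0.001, 0.0, -0.007]
```

View pics/s1.png

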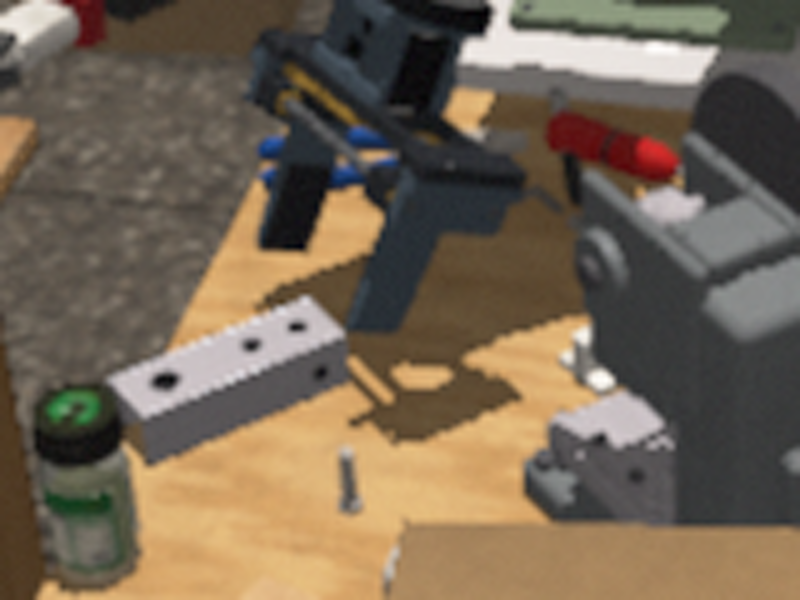

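The fingers at (290,245) and (380,325) straddle the bracket's near end at (320,320), clear of the bar. Now I'll descend and close.

Call:
send_rows(
  motion=[
    {"tx":0.002,"ty":-0.001,"tz":0.025,"rx":0.001,"ry":0,"rz":-0.007,"gripper":-1},
    {"tx":0.002,"ty":-0.001,"tz":0.025,"rx":0.001,"ry":0,"rz":-0.007,"gripper":-1},
    {"tx":0.002,"ty":-0.001,"tz":0.025,"rx":0.001,"ry":0,"rz":-0.007,"gripper":-1},
    {"tx":0.002,"ty":-0.001,"tz":0.023,"rx":0.001,"ry":0,"rz":-0.007,"gripper":-1},
    {"tx":0,"ty":0,"tz":0,"rx":0,"ry":0,"rz":0,"gripper":1},
    {"tx":0,"ty":0,"tz":0,"rx":0,"ry":0,"rz":0,"gripper":1},
    {"tx":0,"ty":0,"tz":0,"rx":0,"ry":0,"rz":0,"gripper":1},
    {"tx":0,"ty":0,"tz":0,"rx":0,"ry":0,"rz":0,"gripper":1},
    {"tx":0,"ty":0,"tz":0,"rx":0,"ry":0,"rz":0,"gripper":1},
  ],
  grip_force=45,
)

```text
time_s: 5.28
ee_pos: [508.6, -136.6, 12.1]
ee_rot: [-179.8, 26.1, 136.8]
force: [-2.0, -2.5, 3.8]
gripper_width: 44.2
gripper_force: 34.0
```

Run:
```python
from kin import *
s=env.state(); p,Ro=cur(); print(s["gripper_width"],s["gripper_force"],s["qpos"].round(1),s["force"].round(1))
ax=np.array([.7266,-.687,0]); Rg=rot(tz(-43.4,64),yv(46.6)); Rd=rot((0,0,-1),yv(0)); Rs=rot(tz(42.3,26),yv(-47.7))
a=p+[0,0,35]; b=a-ax*90; b2=a-ax*150+[0,0,60]
S=np.array([480,-50])
for S in((480,-50),(470,-40),(500,-60)):
  track(s["qpos"],[(a,Ro),(b2,Ro),((420,-20,170),Rd),((*S,150),Rs),((*S,109),Rs)])
show(p,Ro,[(a,Ro,2),(b2,Ro,5)])
```

```text
44.155210546425536 33.9966094493866 [ -6.6  21.9 128.8 -63.   17.3   5.7] [-2.  -2.5  3.8]
   [509.0, -137.0, 47.0] q [-7.0, 18.0, 127.0, -48.0, 21.0, -10.0] maxstep 1.5
   [400.0, -34.0, 107.0] q [11.0, 3.0, 134.0, -40.0, 34.0, -4.0] maxstep 1.9
   [420.0, -20.0, 170.0] q [-4.0, 6.0, 112.0, -0.0, 61.0, -4.0] maxstep 5.4
   [480.0, -50.0, 150.0] q [-46.0, 22.0, 135.0, 80.0, 66.0, -64.0] maxstep 7.2
   [480.0, -50.0, 109.0] q [-46.0, 28.0, 137.0, 84.0, 65.0, -73.0] maxstep 0.7
   [509.0, -137.0, 47.0] q [-7.0, 18.0, 127.0, -48.0, 21.0, -10.0] maxstep 1.5
   [400.0, -34.0, 107.0] q [11.0, 3.0, 134.0, -40.0, 34.0, -4.0] maxstep 1.9
   [420.0, -20.0, 170.0] q [-4.0, 6.0, 112.0, -0.0, 61.0, -4.0] maxstep 5.4
   [470.0, -40.0, 150.0] q [-46.0, 21.0, 137.0, 81.0, 66.0, -65.0] maxstep 7.3
   [470.0, -40.0, 109.0] q [-46.0, 27.0, 139.0, 84.0, 65.0, -74.0] maxstep 0.8
   [509.0, -137.0, 47.0] q [-7.0, 18.0, 127.0, -48.0, 21.0, -10.0] maxstep 1.5
   [400.0, -34.0, 107.0] q [11.0, 3.0, 134.0, -40.0, 34.0, -4.0] maxstep 1.9
   [420.0, -20.0, 170.0] q [-4.0, 6.0, 112.0, -0.0, 61.0, -4.0] maxstep 5.4
   [500.0, -60.0, 150.0] q [-45.0, 23.0, 132.0, 81.0, 66.0, -62.0] maxstep 7.2
   [500.0, -60.0, 109.0] q [-45.0, 28.0, 134.0, 84.0, 65.0, -71.0] maxstep 0.7
-> [ 508.6 -136.6   47.1] n 2 step mm 17.5 deg 0.0
   each [-0.015, -0.0, -0.031]
-> [399.6 -33.6 107.1] n 5 step mm 32.3 deg 0.0
   each [0.043, 0.0, -0.048]
```

Run:
```python
from kin import *
s=env.state(); p,Ro=cur()
h=np.array([Ro[0,2],Ro[1,2],0]);h/=np.linalg.norm(h);print("heading",np.degrees(np.arctan2(h[1],h[0])))
Bp=np.column_stack([h,np.cross([0,0,-1],h),[0,0,-1]]); tb=Bp.T@Ro; np.save("tb1.npy",tb)
o=yv(42.3); Bt=np.column_stack([[0,0,-1],np.cross(o,[0,0,-1]),o]); Rs=Bt@tb; np.save("Rs.npy",Rs)
print("stand z",Rs[:,2].round(3),"y",Rs[:,1].round(3))
a=p+[0,0,35]; b2=a-h*150+[0,0,60]; Rd=rot((0,0,-1),yv(0))
track(s["qpos"],[(a,Ro),(b2,Ro),((420,-20,170),Rd),((480,-50,150),Rs),((480,-50,111),Rs)])
show(p,Ro,[(a,Ro,2),(b2,Ro,5),((420,-20,170),Rd,6),((480,-50,150),Rs,9)])
```

```text
heading -43.59872555522393
stand z [ 0.664  0.605 -0.439] y [ 0.675 -0.738  0.005]
   [509.0, -137.0, 47.0] q [-7.0, 18.0, 127.0, -48.0, 21.0, -10.0] maxstep 1.5
   [400.0, -33.0, 107.0] q [11.0, 3.0, 134.0, -40.0, 34.0, -4.0] maxstep 1.9
   [420.0, -20.0, 170.0] q [-4.0, 6.0, 112.0, -0.0, 61.0, -4.0] maxstep 5.4
   [480.0, -50.0, 150.0] q [-46.0, 22.0, 135.0, 80.0, 66.0, -65.0] maxstep 7.2
   [480.0, -50.0, 111.0] q [-46.0, 27.0, 137.0, 84.0, 65.0, -73.0] maxstep 0.7
-> [ 508.6 -136.6   47.1] n 2 step mm 17.5 deg 0.0
   each [-0.015, -0.0, -0.031]
-> [399.9 -33.2 107.1] n 5 step mm 32.3 deg 0.0
   each [0.043, 0.0, -0.048]
-> [420. -20. 170.] n 6 step mm 11.2 deg 8.9
    [-0.011, 0.008, -0.018, 0.058, 0.137, 0.255]
    [-0.008, 0.008, -0.019, 0.058, 0.137, 0.255]
    [-0.006, 0.009, -0.02, 0.058, 0.137, 0.255]
    [-0.003, 0.009, -0.02, 0.058, 0.137, 0.255]
    [-0.001, 0.008, -0.021, 0.058, 0.137, 0.255]
    [0.002, 0.008, -0.021, 0.058, 0.137, 0.255]
-> [480. -50. 150.] n 9 step mm 7.8 deg 8.7
    [-0.007, 0.013, 0.004, -0.099, 0.222, 0.156]
    [-0.006, 0.014, 0.004, -0.099, 0.222, 0.156]
    [-0.005, 0.014, 0.004, -0.099, 0.222, 0.156]
    [-0.005, 0.014, 0.005, -0.099, 0.222, 0.156]
    [-0.004, 0.014, 0.005, -0.099, 0.222, 0.156]
    [-0.004, 0.014, 0.005, -0.099, 0.222, 0.156]
    [-0.003, 0.014, 0.005, -0.099, 0.222, 0.156]
    [-0.003, 0.014, 0.006, -0.099, 0.222, 0.156]
    [-0.002, 0.014, 0.006, -0.099, 0.222, 0.156]
```

Call:
send_rows(
  motion=[
    {"tx":-0.015,"ty":0,"tz":-0.031,"rx":0,"ry":0,"rz":0,"gripper":1},
    {"tx":-0.015,"ty":0,"tz":-0.031,"rx":0,"ry":0,"rz":0,"gripper":1},
    {"tx":0.043,"ty":0,"tz":-0.048,"rx":0,"ry":0,"rz":0,"gripper":1},
    {"tx":0.043,"ty":0,"tz":-0.048,"rx":0,"ry":0,"rz":0,"gripper":1},
    {"tx":0.043,"ty":0,"tz":-0.048,"rx":0,"ry":0,"rz":0,"gripper":1},
    {"tx":0.043,"ty":0,"tz":-0.048,"rx":0,"ry":0,"rz":0,"gripper":1},
    {"tx":0.043,"ty":0,"tz":-0.048,"rx":0,"ry":0,"rz":0,"gripper":1},
  ],
)

```text
time_s: 6.15
ee_pos: [398.6, -33.4, 106.8]
ee_rot: [-179.9, 26.0, 136.8]
force: [0.3, 0.3, -1.5]
gripper_width: 44.1
gripper_force: 44.7
```

Call:
send_rows(
  motion=[
    {"tx":-0.011,"ty":0.008,"tz":-0.018,"rx":0.058,"ry":0.137,"rz":0.255,"gripper":1},
    {"tx":-0.008,"ty":0.008,"tz":-0.019,"rx":0.058,"ry":0.137,"rz":0.255,"gripper":1},
    {"tx":-0.006,"ty":0.009,"tz":-0.02,"rx":0.058,"ry":0.137,"rz":0.255,"gripper":1},
    {"tx":-0.003,"ty":0.009,"tz":-0.02,"rx":0.058,"ry":0.137,"rz":0.255,"gripper":1},
    {"tx":-0.001,"ty":0.008,"tz":-0.021,"rx":0.058,"ry":0.137,"rz":0.255,"gripper":1},
    {"tx":0.002,"ty":0.008,"tz":-0.021,"rx":0.058,"ry":0.137,"rz":0.255,"gripper":1},
  ],
)

```text
time_s: 6.9
ee_pos: [419.7, -20.3, 169.8]
ee_rot: [-179.9, -0.2, 89.8]
force: [0.0, -0.3, -2.7]
gripper_width: 44.1
gripper_force: 44.7
```

Call:
send_rows(
  motion=[
    {"tx":-0.007,"ty":0.013,"tz":0.004,"rx":-0.099,"ry":0.222,"rz":0.156,"gripper":1},
    {"tx":-0.006,"ty":0.014,"tz":0.004,"rx":-0.099,"ry":0.222,"rz":0.156,"gripper":1},
    {"tx":-0.005,"ty":0.014,"tz":0.004,"rx":-0.099,"ry":0.222,"rz":0.156,"gripper":1},
    {"tx":-0.005,"ty":0.014,"tz":0.005,"rx":-0.099,"ry":0.222,"rz":0.156,"gripper":1},
    {"tx":-0.004,"ty":0.014,"tz":0.005,"rx":-0.099,"ry":0.222,"rz":0.156,"gripper":1},
    {"tx":-0.004,"ty":0.014,"tz":0.005,"rx":-0.099,"ry":0.222,"rz":0.156,"gripper":1},
    {"tx":-0.003,"ty":0.014,"tz":0.005,"rx":-0.099,"ry":0.222,"rz":0.156,"gripper":1},
    {"tx":-0.003,"ty":0.014,"tz":0.006,"rx":-0.099,"ry":0.222,"rz":0.156,"gripper":1},
    {"tx":-0.002,"ty":0.014,"tz":0.006,"rx":-0.099,"ry":0.222,"rz":0.156,"gripper":1},
    {"tx":0,"ty":0,"tz":0,"rx":0,"ry":0,"rz":0,"gripper":1},
  ],
)

```text
time_s: 8.15
ee_pos: [478.4, -50.6, 148.0]
ee_rot: [179.9, -63.9, 42.6]
force: [0.4, -0.3, -1.6]
gripper_width: 43.8
gripper_force: 44.7
```

Run:
```python
from kin import *
s=env.state(); p,Ro=cur(); Rs=np.load("Rs.npy"); print(p.round(1),s["qpos"].round(1),s["gripper_width"],s["gripper_force"],np.degrees(R.from_matrix(Ro.T@Rs).as_rotvec()).round(2),s["force"].round(1))
c=grab("scene");save(c,"s2",5,(160,140,320,260))
show(p,Ro,[((480,-50,113),Rs,3)])
```

```text
[478.4 -50.6 148. ] [-46.6  21.9 135.1  79.9  65.7 -64.6] 43.83748448027859 44.6750807762146 [-0.19  0.07 -0.21] [ 0.4 -0.3 -1.6]
-> [480. -50. 113.] n 3 step mm 11.7 deg 0.1
    [-0.02, 0.0, 0.011, -0.002, 0.001, -0.002]
    [-0.02, 0.0, 0.011, -0.002, 0.001, -0.002]
    [-0.02, 0.0, 0.011, -0.002, 0.001, -0.002]
```

View pics/s2.png

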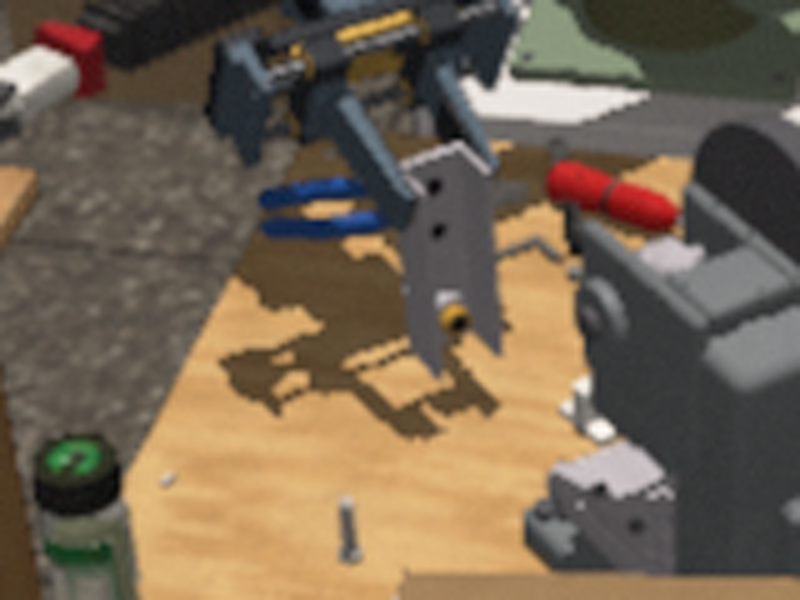

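The bracket hangs upright with the brass bush low at (455,318) and the open side towards the press. Now I'll lower it to the bench.

Call:
send_rows(
  motion=[
    {"tx":-0.02,"ty":0,"tz":0.011,"rx":-0.006,"ry":0.002,"rz":-0.007,"gripper":1},
    {"tx":-0.02,"ty":0,"tz":0.011,"rx":0,"ry":0,"rz":0,"gripper":1},
    {"tx":-0.02,"ty":0,"tz":0.01,"rx":0,"ry":0,"rz":0,"gripper":1},
    {"tx":0,"ty":0,"tz":0,"rx":0,"ry":0,"rz":0,"gripper":1},
  ],
)

```text
time_s: 8.7
ee_pos: [481.1, -49.7, 116.5]
ee_rot: [178.3, -64.0, 44.2]
force: [1.0, -0.3, -2.6]
gripper_width: 44.0
gripper_force: 44.7
```

Call:
send_rows(
  motion=[
    {"tx":-0.002,"ty":0,"tz":0.001,"rx":0,"ry":0,"rz":0,"gripper":1},
    {"tx":0,"ty":0,"tz":0,"rx":0,"ry":0,"rz":0,"gripper":1},
  ],
)

```text
time_s: 8.95
ee_pos: [481.0, -49.9, 115.6]
ee_rot: [178.3, -64.1, 44.0]
force: [-0.5, 0.2, -1.2]
gripper_width: 43.7
gripper_force: 44.7
```

Call:
send_rows(
  motion=[
    {"tx":-0.002,"ty":0,"tz":0.001,"rx":0,"ry":0,"rz":0,"gripper":1},
    {"tx":0,"ty":0,"tz":0,"rx":0,"ry":0,"rz":0,"gripper":1},
  ],
)

```text
time_s: 9.2
ee_pos: [480.8, -49.9, 114.0]
ee_rot: [178.6, -64.1, 43.8]
force: [-0.5, 0.7, -2.0]
gripper_width: 43.5
gripper_force: 44.7
```

Call:
send_rows(
  motion=[
    {"tx":-0.003,"ty":0,"tz":0.0015,"rx":0,"ry":0,"rz":0,"gripper":1},
    {"tx":0,"ty":0,"tz":0,"rx":0,"ry":0,"rz":0,"gripper":1},
  ],
)

```text
time_s: 9.45
ee_pos: [480.8, -49.9, 112.2]
ee_rot: [178.6, -64.1, 43.8]
force: [-0.4, -0.2, -3.0]
gripper_width: 43.9
gripper_force: 44.7
```

Call:
send_rows(
  motion=[
    {"tx":-0.002,"ty":0,"tz":0.001,"rx":0,"ry":0,"rz":0,"gripper":1},
    {"tx":0,"ty":0,"tz":0,"rx":0,"ry":0,"rz":0,"gripper":1},
  ],
)

```text
time_s: 9.7
ee_pos: [480.9, -49.8, 111.4]
ee_rot: [178.6, -64.1, 43.8]
force: [-0.7, 0.2, -1.7]
gripper_width: 43.5
gripper_force: 44.7
```

Run:
```python
from kin import *
s=env.state(); p,Ro=cur(); Rs=np.load("Rs.npy"); print(p.round(1),s["qpos"].round(1),np.degrees(R.from_matrix(Ro.T@Rs).as_rotvec()).round(2),s["force"].round(1),s["torque"].round(2))
```

```text
[480.9 -49.8 111.4] [-46.3  27.3 136.9  83.9  64.8 -73.3] [ 0.07 -0.18  0.32] [-0.7  0.2 -1.7] [-0.54  0.44  0.07]
```

Call:
send_rows(
  motion=[
    {"tx":-0.002,"ty":0,"tz":0.001,"rx":0,"ry":0,"rz":0,"gripper":1},
    {"tx":0,"ty":0,"tz":0,"rx":0,"ry":0,"rz":0,"gripper":1},
  ],
)

```text
time_s: 9.95
ee_pos: [481.1, -49.5, 111.3]
ee_rot: [178.5, -64.3, 43.9]
force: [-1.6, -1.6, 5.4]
gripper_width: 43.8
gripper_force: 44.7
```

Call:
send_rows(
  motion=[
    {"tx":-0.002,"ty":0,"tz":0.001,"rx":0,"ry":0,"rz":0,"gripper":1},
    {"tx":0,"ty":0,"tz":0,"rx":0,"ry":0,"rz":0,"gripper":1},
  ],
)

```text
time_s: 10.2
ee_pos: [480.7, -48.6, 111.0]
ee_rot: [178.6, -64.4, 43.9]
force: [-5.0, -0.5, 8.9]
gripper_width: 43.8
gripper_force: 44.8
```

```bash
cat > p2.py <<'E'
from kin import *
s=env.state(); p,Ro=cur(); o=yv(42.3); Rg=rot(tz(42.3,115),yv(-47.7)); Ri=rot(tz(42.3,25),yv(-47.7))
C=np.array([480.7,-48.6,0])-5.9*o; G=C-3.9*o+[0,0,102]; N=np.array([596.7,89.4,40])
a=p-Ro[:,2]*80; b=a+[0,0,110]; pre=G-Rg[:,2]*110
I=N-76*o+[0,0,14.1]; lift=G+[0,0,120]; I0=I-o*130+[0,0,6]
if __name__=="__main__":
    q=track(s["qpos"],[(a,Ro),(b,Ro),(pre,Rg),(G,Rg),(lift,Rg),(I0+[0,0,60],Ri),(I0,Ri),(I,Ri)])
    show(p,Ro,[(a,Ro,3),(b,Ro,3),(pre,Rg,9)])
E
python3 p2.py
```

```text
[427.0, -97.0, 146.0] q [-58.0, 23.0, 135.0, 71.0, 70.0, -67.0] maxstep 1.1
   [427.0, -97.0, 256.0] q [-58.0, 10.0, 128.0, 65.0, 78.0, -47.0] maxstep 1.8
   [508.0, -24.0, 202.0] q [6.0, 24.0, 88.0, -15.0, 89.0, 56.0] maxstep 12.2
   [473.0, -55.0, 102.0] q [3.0, 26.0, 100.0, -16.0, 74.0, 58.0] maxstep 1.2
   [473.0, -55.0, 222.0] q [3.0, 20.0, 91.0, -16.0, 89.0, 54.0] maxstep 1.2
   [444.0, -49.0, 120.0] q [-51.0, 26.0, 140.0, 80.0, 67.0, -75.0] maxstep 16.1
   [444.0, -49.0, 60.0] q [-51.0, 36.0, 142.0, 86.0, 65.0, -88.0] maxstep 1.1
   [540.0, 38.0, 54.0] q [-30.0, 37.0, 140.0, 106.0, 64.0, -86.0] maxstep 1.9
-> [427.4 -97.2 145.5] n 3 step mm 26.7 deg 0.0
   each [0.0, -0.0, -0.053]
-> [427.4 -97.2 255.5] n 3 step mm 36.7 deg 0.0
   each [0.066, 0.001, -0.032]
-> [507.8 -23.9 201.7] n 9 step mm 13.5 deg 9.9
    [-0.0, -0.0, 0.027, 0.002, -0.331, 0.002]
    [0.004, 0.0, 0.027, 0.002, -0.331, 0.002]
    [0.009, 0.0, 0.025, 0.002, -0.331, 0.002]
    [0.013, 0.0, 0.024, 0.002, -0.331, 0.002]
    [0.017, 0.0, 0.021, 0.002, -0.331, 0.002]
    [0.02, 0.0, 0.018, 0.002, -0.331, 0.002]
    [0.023, 0.0, 0.014, 0.002, -0.331, 0.002]
    [0.025, 0.0, 0.01, 0.002, -0.331, 0.002]
    [0.026, 0.0, 0.005, 0.002, -0.331, 0.002]
```

Call:
send_rows(
  motion=[
    {"tx":0.002,"ty":0,"tz":-0.001,"rx":0,"ry":0,"rz":0,"gripper":1},
    {"tx":0,"ty":0,"tz":0,"rx":0,"ry":0,"rz":0,"gripper":-0.2},
    {"tx":0,"ty":0,"tz":0,"rx":0,"ry":0,"rz":0,"gripper":-0.4},
    {"tx":0,"ty":0,"tz":0,"rx":0,"ry":0,"rz":0,"gripper":-0.7},
    {"tx":0,"ty":0,"tz":0,"rx":0,"ry":0,"rz":0,"gripper":-1},
    {"tx":0,"ty":0,"tz":0,"rx":0,"ry":0,"rz":0,"gripper":-1},
  ],
)

```text
time_s: 10.95
ee_pos: [480.9, -49.9, 110.0]
ee_rot: [178.6, -64.1, 43.8]
force: [-0.5, 0.4, -0.2]
gripper_width: 90.0
gripper_force: 0.0
```

```bash
cat > p3.py <<'E'
from p2 import *
y=Ro[:,1]
a=p-Ro[:,2]*70; a2=a-y*100+[0,0,40]; Rv=rot((0,0,-1),yv(-47.7)); M=np.array([400,30,230])
b0=np.array([462,-120,289.]);b1=np.array([626,-198,309.])
print(G)
q=s["qpos"]
for nm,w in(("a",(a,Ro)),("a2",(a2,Ro)),("M",(M,Rv)),("pre",(pre,Rg)),("G",(G,Rg))):
    q=track(q,[w]); S,el,wr=links(q); print("     ",nm,"bar-tool",segd(w[0],wr,b0,b1),"forearm",segd(wr,el,b0,b1))
show(p,Ro,[(a,Ro,3),(a2,Ro,3),(M,Rv,8),(pre,Rg,5),(G,Rg,5)])
E
python3 p3.py
```

```text
[473.45161527 -55.19552263 102.        ]
   [434.0, -92.0, 141.0] q [-56.0, 23.0, 135.0, 72.0, 69.0, -68.0] maxstep 1.0
      a bar-tool (np.float64(140.0), array([ 393., -130.,  168.])) forearm (np.float64(306.0), array([ 210., -293.,  294.]))
   [367.0, -18.0, 180.0] q [-60.0, 12.0, 145.0, 69.0, 71.0, -67.0] maxstep 1.1
      a2 bar-tool (np.float64(171.0), array([336., -46., 199.])) forearm (np.float64(336.0), array([ 143., -221.,  326.]))
   [400.0, 30.0, 230.0] q [3.0, 2.0, 108.0, 0.0, 70.0, 50.0] maxstep 12.1
      M bar-tool (np.float64(162.0), array([400.,  30., 287.])) forearm (np.float64(321.0), array([400.,  30., 565.]))
   [508.0, -24.0, 202.0] q [6.0, 24.0, 88.0, -15.0, 89.0, 56.0] maxstep 1.8
      pre bar-tool (np.float64(133.0), array([520., -13., 238.])) forearm (np.float64(317.0), array([600.,  70., 512.]))
   [473.0, -55.0, 102.0] q [3.0, 26.0, 100.0, -16.0, 74.0, 58.0] maxstep 1.2
      G bar-tool (np.float64(132.0), array([520., -13., 236.])) forearm (np.float64(225.0), array([578.,  40., 406.]))
-> [434.2 -92.2 140.6] n 3 step mm 23.3 deg 0.0
   each [-0.0, -0.0
[... 168 characters left out ...]
-0.267, 0.002]
    [0.018, -0.003, 0.005, 0.002, -0.267, 0.002]
    [0.019, -0.003, 0.002, 0.002, -0.267, 0.002]
    [0.019, -0.003, -0.0, 0.002, -0.267, 0.002]
    [0.019, -0.003, -0.003, 0.002, -0.267, 0.002]
    [0.018, -0.003, -0.006, 0.002, -0.267, 0.002]
    [0.017, -0.003, -0.008, 0.002, -0.267, 0.002]
    [0.016, -0.003, -0.011, 0.002, -0.267, 0.002]
-> [507.8 -23.9 201.7] n 5 step mm 24.8 deg 5.0
    [0.017, 0.045, 0.011, 0.0, -0.167, 0.0]
    [0.018, 0.045, 0.01, 0.0, -0.167, 0.0]
    [0.019, 0.045, 0.008, 0.0, -0.167, 0.0]
    [0.02, 0.045, 0.006, 0.0, -0.167, 0.0]
    [0.02, 0.045, 0.005, 0.0, -0.167, 0.0]
-> [473.5 -55.2 102. ] n 5 step mm 22.0 deg 0.0
   each [-0.0, 0.0, 0.044]
```

Call:
send_rows(
  motion=[
    {"tx":0,"ty":0,"tz":-0.047,"rx":0,"ry":0,"rz":0,"gripper":-1},
    {"tx":0,"ty":0,"tz":-0.047,"rx":0,"ry":0,"rz":0,"gripper":-1},
    {"tx":0,"ty":0,"tz":-0.047,"rx":0,"ry":0,"rz":0,"gripper":-1},
    {"tx":0.024,"ty":-0.066,"tz":-0.012,"rx":0,"ry":0,"rz":0,"gripper":-1},
    {"tx":0.024,"ty":-0.066,"tz":-0.012,"rx":0,"ry":0,"rz":0,"gripper":-1},
    {"tx":0.024,"ty":-0.066,"tz":-0.012,"rx":0,"ry":0,"rz":0,"gripper":-1},
  ],
)

```text
time_s: 11.7
ee_pos: [365.6, -18.7, 180.4]
ee_rot: [178.6, -64.1, 43.8]
force: [0.0, -0.7, 0.8]
gripper_width: 90.9
gripper_force: 0.0
```

Call:
send_rows(
  motion=[
    {"tx":0.012,"ty":-0.002,"tz":0.005,"rx":0.001,"ry":-0.178,"rz":0.001,"gripper":-1},
    {"tx":0.012,"ty":-0.002,"tz":0.004,"rx":0.001,"ry":-0.178,"rz":0.001,"gripper":-1},
    {"tx":0.012,"ty":-0.002,"tz":0.003,"rx":0.001,"ry":-0.178,"rz":0.001,"gripper":-1},
    {"tx":0.012,"ty":-0.002,"tz":0.002,"rx":0.001,"ry":-0.178,"rz":0.001,"gripper":-1},
    {"tx":0.013,"ty":-0.002,"tz":0,"rx":0.001,"ry":-0.178,"rz":0.001,"gripper":-1},
    {"tx":0.013,"ty":-0.002,"tz":-0.001,"rx":0.001,"ry":-0.178,"rz":0.001,"gripper":-1},
    {"tx":0.013,"ty":-0.002,"tz":-0.002,"rx":0.001,"ry":-0.178,"rz":0.001,"gripper":-1},
    {"tx":0.012,"ty":-0.002,"tz":-0.003,"rx":0.001,"ry":-0.178,"rz":0.001,"gripper":-1},
    {"tx":0.012,"ty":-0.002,"tz":-0.005,"rx":0.001,"ry":-0.178,"rz":0.001,"gripper":-1},
    {"tx":0.012,"ty":-0.002,"tz":-0.006,"rx":0.001,"ry":-0.178,"rz":0.001,"gripper":-1},
    {"tx":0.011,"ty":-0.002,"tz":-0.007,"rx":0.001,"ry":-0.178,"rz":0.001,"gripper":-1},
    {"tx":0.011,"ty":-0.002,"tz":-0.008,"rx":0.001,"ry":-0.178,"rz":0.001,"gripper":-1},
  ],
)

```text
time_s: 13.2
ee_pos: [400.3, 29.1, 231.3]
ee_rot: [179.9, 0.2, 42.4]
force: [0.0, 0.4, -0.5]
gripper_width: 91.0
gripper_force: 0.0
```

Run:
```python
from kin import *
s=env.state(); p,Ro=cur(); print(p.round(1),s["qpos"].round(1),Ro[:,2].round(3))
o=yv(42.3); Rg=rot(tz(42.3,115),yv(-47.7)); G=np.array([473.45,-55.2,102]); pre=G-Rg[:,2]*110
t=grab("top"); 
# bracket end on top (z=130) corners predicted & view
C=np.array([476.3,-52.6])
im=t["im"]; u=proj(t,[*C,130]); print("expected px",u.round(1)); x,y=int(u[0]),int(u[1])
save(t,"t2",8,(x-35,y-35,x+35,y+35))
show(p,Ro,[(pre,Rg,6)])
```

```text
[400.3  29.1 231.3] [  2.7   1.7 108.1  -0.3  70.3  50.4] [-0.001 -0.004 -1.   ]
expected px [333.8 263. ]
-> [507.8 -23.9 201.7] n 6 step mm 20.6 deg 4.1
    [0.015, 0.037, 0.01, 0.001, -0.138, 0.001]
    [0.015, 0.037, 0.009, 0.001, -0.138, 0.001]
    [0.016, 0.037, 0.008, 0.001, -0.138, 0.001]
    [0.016, 0.037, 0.007, 0.001, -0.138, 0.001]
    [0.017, 0.037, 0.005, 0.001, -0.138, 0.001]
    [0.017, 0.037, 0.004, 0.001, -0.138, 0.001]
```

View pics/t2.png

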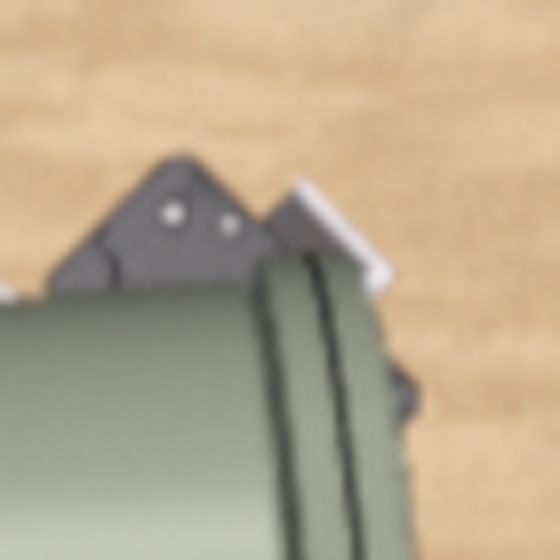

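The standing bracket's flange edge shows at (297,180)–(385,280) in the crop, within about 1 mm of where I predicted it. Now I'll regrip from above with the tilt.

Call:
send_rows(
  motion=[
    {"tx":0.015,"ty":0.037,"tz":0.01,"rx":0.001,"ry":-0.138,"rz":0.001,"gripper":-1},
    {"tx":0.015,"ty":0.037,"tz":0.009,"rx":0.001,"ry":-0.138,"rz":0.001,"gripper":-1},
    {"tx":0.016,"ty":0.037,"tz":0.008,"rx":0.001,"ry":-0.138,"rz":0.001,"gripper":-1},
    {"tx":0.016,"ty":0.037,"tz":0.007,"rx":0.001,"ry":-0.138,"rz":0.001,"gripper":-1},
    {"tx":0.017,"ty":0.037,"tz":0.005,"rx":0.001,"ry":-0.138,"rz":0.001,"gripper":-1},
    {"tx":0.017,"ty":0.037,"tz":0.004,"rx":0.001,"ry":-0.138,"rz":0.001,"gripper":-1},
    {"tx":0,"ty":0,"tz":0,"rx":0,"ry":0,"rz":0,"gripper":-1},
  ],
)

```text
time_s: 14.12
ee_pos: [508.2, -23.8, 199.4]
ee_rot: [-179.8, 24.9, 42.3]
force: [-0.4, -0.2, -0.2]
gripper_width: 91.0
gripper_force: 0.0
```

Run:
```python
from kin import *
s=env.state(); p,Ro=cur(); print(p.round(1),Ro[:,2].round(3))
Rg=rot(tz(42.3,115),yv(-47.7)); G=np.array([473.45,-55.2,102])
show(p,Ro,[(G,Rg,5)])
```

```text
[508.2 -23.8 199.4] [-0.314 -0.282 -0.907]
-> [473.4 -55.2 102. ] n 5 step mm 21.6 deg 0.0
    [-0.001, 0.0, 0.043, -0.001, -0.0, -0.0]
    [-0.001, 0.0, 0.043, -0.001, -0.0, -0.0]
    [-0.001, 0.0, 0.043, -0.001, -0.0, -0.0]
    [-0.001, -0.0, 0.043, -0.001, -0.0, -0.0]
    [-0.001, -0.0, 0.043, -0.001, -0.0, -0.0]
```

Call:
send_rows(
  motion=[
    {"tx":-0.001,"ty":0,"tz":0.043,"rx":0,"ry":0,"rz":0,"gripper":-1},
    {"tx":-0.001,"ty":0,"tz":0.043,"rx":0,"ry":0,"rz":0,"gripper":-1},
    {"tx":-0.001,"ty":0,"tz":0.043,"rx":0,"ry":0,"rz":0,"gripper":-1},
    {"tx":-0.001,"ty":0,"tz":0.043,"rx":0,"ry":0,"rz":0,"gripper":-1},
    {"tx":-0.001,"ty":0,"tz":0.043,"rx":0,"ry":0,"rz":0,"gripper":-1},
    {"tx":0,"ty":0,"tz":0,"rx":0,"ry":0,"rz":0,"gripper":1},
    {"tx":0,"ty":0,"tz":0,"rx":0,"ry":0,"rz":0,"gripper":1},
    {"tx":0,"ty":0,"tz":0,"rx":0,"ry":0,"rz":0,"gripper":1},
    {"tx":0,"ty":0,"tz":0,"rx":0,"ry":0,"rz":0,"gripper":1},
    {"tx":0,"ty":0,"tz":0,"rx":0,"ry":0,"rz":0,"gripper":1},
  ],
  grip_force=45,
)

```text
time_s: 15.38
ee_pos: [472.9, -55.6, 105.1]
ee_rot: [180.0, 24.8, 42.2]
force: [-0.4, 0.4, 0.5]
gripper_width: 44.0
gripper_force: 1.9
```

```bash
cat > p4.py <<'E'
from kin import *
s=env.state(); p,Ro=cur(); print(p.round(1),Ro[:,2].round(3),s["gripper_width"],s["gripper_force"],s["qpos"].round(1))
# bracket in tool: own x down, own z horizontal perpendicular to tool y
y=Ro[:,1]; x=np.array([0,0,-1.]); z=np.cross(x,-y); z[2]=0; z/=np.linalg.norm(z)
if z@yv(42.3)<0: z=-z
B=np.column_stack([x,np.cross(z,x),z]); tb=B.T@Ro; np.save("tb2.npy",tb); print("open yaw",np.degrees(np.arctan2(z[1],z[0])))
o=yv(42.3); Bi=np.column_stack([o,np.cross([0,0,1],o),[0,0,1]]); Ri=Bi@tb; np.save("Ri.npy",Ri)
lift=p+[0,0,110]; N=np.array([596.7,89.4,40]); I0=N-o*(76+120)+[0,0,90]; I1=I0-[0,0,65]
Rm=rot(tz(42.3,75),Ro[:,1])
b0=np.array([462,-120,289.]);b1=np.array([626,-198,309.]);q=s["qpos"]
for w in((lift,Ro),(np.array([420,10,210]),Rm),(I0,Ri)):
    q=track(q,[w]); S,el,wr=links(q); print("   bar-tool",segd(w[0],wr,b0,b1),"forearm",segd(wr,el,b0,b1))
show(p,Ro,[(lift,Ro,4),((420,10,210),Rm,6),(I0,Ri,12)])
E
python3 p4.py
```

```text
[472.9 -55.6 105.1] [-0.31  -0.282 -0.908] 44.00636306297975 1.884216796606779 [  2.7  25.5 100.3 -16.1  74.4  57.7]
open yaw 42.20811527644014
   [473.0, -56.0, 215.0] q [3.0, 20.0, 92.0, -16.0, 88.0, 54.0] maxstep 1.1
   bar-tool (np.float64(88.0), array([487., -43., 256.])) forearm (np.float64(297.0), array([577.,  39., 520.]))
   [420.0, 10.0, 210.0] q [-10.0, -1.0, 116.0, 14.0, 57.0, 31.0] maxstep 3.6
   bar-tool (np.float64(129.0), array([403.,  -6., 298.])) forearm (np.float64(276.0), array([356., -48., 534.]))
   [452.0, -43.0, 130.0] q [-49.0, 24.0, 140.0, 81.0, 67.0, -73.0] maxstep 10.0
   bar-tool (np.float64(141.0), array([ 379., -108.,  175.])) forearm (np.float64(268.0), array([ 225., -246.,  278.]))
-> [472.9 -55.6 215.1] n 4 step mm 27.5 deg 0.0
   each [-0.023, 0.0, -0.05]
-> [420.  10. 210.] n 6 step mm 14.1 deg 6.6
    [0.002, -0.028, 0.001, 0.0, 0.221, -0.0]
    [0.002, -0.028, 0.001, 0.0, 0.221, -0.0]
    [0.002, -0.028, 0.001, 0.0, 0.221, -0.0]
    [0.002, -0.028, 0.002, 0.0, 0.221, -0.0]
    [0.002, -0.028, 0.002, 0.0, 0.221, -0.0]
    [0.001, -0.028, 0.002, 0.0, 0.221, -0.0]
-> [451.7 -42.5 130. ] n 12 step mm 8.4 deg 4.2
    [-0.005, 0.01, 0.012, 0.0, 0.139, -0.0]
    [-0.006, 0.01, 0.012, 0.0, 0.139, -0.0]
    [-0.007, 0.01, 0.011, 0.0, 0.139, -0.0]
    [-0.008, 0.01, 0.011, 0.0, 0.139, -0.0]
    [-0.009, 0.01, 0.01, 0.0, 0.139, -0.0]
    [-0.009, 0.01, 0.01, 0.0, 0.139, -0.0]
    [-0.01, 0.01, 0.009, 0.0, 0.139, -0.0]
    [-0.011, 0.01, 0.008, 0.0, 0.139, -0.0]
    [-0.011, 0.01, 0.007, 0.0, 0.139, -0.0]
    [-0.012, 0.01, 0.007, 0.0, 0.139, -0.0]
    [-0.012, 0.01, 0.006, 0.0, 0.139, -0.0]
    [-0.013, 0.01, 0.005, 0.0, 0.139, -0.0]
```

```bash
cat >> p4.py <<'E'
print("----")
a=p+[0,0,15]; show(p,Ro,[(a,Ro,1),((420,10,190),Ro,4),((420,10,210),Rm,5)])
E
python3 p4.py | sed -n '/----/,$p'
```

```text
----
-> [472.9 -55.6 120.1] n 1 step mm 15.0 deg 0.0
   each [-0.013, 0.0, -0.027]
-> [420.  10. 190.] n 4 step mm 27.4 deg 0.0
   each [-0.012, -0.042, -0.033]
-> [420.  10. 210.] n 5 step mm 4.0 deg 8.0
    [-0.003, 0.0, -0.007, 0.0, 0.265, -0.0]
    [-0.002, 0.0, -0.008, 0.0, 0.265, -0.0]
    [-0.001, 0.0, -0.008, 0.0, 0.265, -0.0]
    [-0.0, -0.0, -0.008, 0.0, 0.265, -0.0]
    [0.001, -0.0, -0.008, 0.0, 0.265, -0.0]
```

Call:
send_rows(
  motion=[
    {"tx":0,"ty":0,"tz":0,"rx":0,"ry":0,"rz":0,"gripper":1},
    {"tx":0,"ty":0,"tz":0,"rx":0,"ry":0,"rz":0,"gripper":1},
    {"tx":-0.013,"ty":0,"tz":-0.027,"rx":0,"ry":0,"rz":0,"gripper":1},
    {"tx":-0.012,"ty":-0.042,"tz":-0.033,"rx":0,"ry":0,"rz":0,"gripper":1},
    {"tx":-0.012,"ty":-0.042,"tz":-0.033,"rx":0,"ry":0,"rz":0,"gripper":1},
    {"tx":-0.012,"ty":-0.042,"tz":-0.033,"rx":0,"ry":0,"rz":0,"gripper":1},
    {"tx":-0.012,"ty":-0.042,"tz":-0.033,"rx":0,"ry":0,"rz":0,"gripper":1},
    {"tx":-0.003,"ty":0,"tz":-0.007,"rx":0,"ry":0.265,"rz":0,"gripper":1},
    {"tx":-0.002,"ty":0,"tz":-0.008,"rx":0,"ry":0.265,"rz":0,"gripper":1},
    {"tx":-0.001,"ty":0,"tz":-0.008,"rx":0,"ry":0.265,"rz":0,"gripper":1},
    {"tx":0,"ty":0,"tz":-0.008,"rx":0,"ry":0.265,"rz":0,"gripper":1},
    {"tx":0.001,"ty":0,"tz":-0.008,"rx":0,"ry":0.265,"rz":0,"gripper":1},
  ],
)

```text
time_s: 16.88
ee_pos: [419.5, 12.0, 211.0]
ee_rot: [179.9, -15.2, 42.4]
force: [-0.2, 0.4, -2.9]
gripper_width: 43.5
gripper_force: 45.0
```

Call:
send_rows(
  motion=[
    {"tx":-0.005,"ty":0.01,"tz":0.012,"rx":0,"ry":0.139,"rz":0,"gripper":1},
    {"tx":-0.006,"ty":0.01,"tz":0.012,"rx":0,"ry":0.139,"rz":0,"gripper":1},
    {"tx":-0.007,"ty":0.01,"tz":0.011,"rx":0,"ry":0.139,"rz":0,"gripper":1},
    {"tx":-0.008,"ty":0.01,"tz":0.011,"rx":0,"ry":0.139,"rz":0,"gripper":1},
    {"tx":-0.009,"ty":0.01,"tz":0.01,"rx":0,"ry":0.139,"rz":0,"gripper":1},
    {"tx":-0.009,"ty":0.01,"tz":0.01,"rx":0,"ry":0.139,"rz":0,"gripper":1},
    {"tx":-0.01,"ty":0.01,"tz":0.009,"rx":0,"ry":0.139,"rz":0,"gripper":1},
    {"tx":-0.011,"ty":0.01,"tz":0.008,"rx":0,"ry":0.139,"rz":0,"gripper":1},
    {"tx":-0.011,"ty":0.01,"tz":0.007,"rx":0,"ry":0.139,"rz":0,"gripper":1},
    {"tx":-0.012,"ty":0.01,"tz":0.007,"rx":0,"ry":0.139,"rz":0,"gripper":1},
    {"tx":-0.012,"ty":0.01,"tz":0.006,"rx":0,"ry":0.139,"rz":0,"gripper":1},
    {"tx":-0.013,"ty":0.01,"tz":0.005,"rx":0,"ry":0.139,"rz":0,"gripper":1},
  ],
)

```text
time_s: 18.38
ee_pos: [452.9, -41.0, 130.8]
ee_rot: [179.5, -65.1, 42.8]
force: [-0.3, 0.7, -3.1]
gripper_width: 43.5
gripper_force: 45.0
```

Run:
```python
from kin import *
s=env.state(); p,Ro=cur(); Ri=np.load("Ri.npy"); print(p.round(1),s["gripper_width"],s["gripper_force"],s["qpos"].round(1),np.degrees(R.from_matrix(Ro.T@Ri).as_rotvec()).round(2),s["force"].round(1))
tb=np.load("tb2.npy");B=Ro@tb.T; print("own x",B[:,0].round(3),"own z",B[:,2].round(3))
t=grab("top"); save(t,"t3",5,(210,150,370,270))
```

```text
[452.9 -41.  130.8] 43.50269124271142 44.96529042720795 [-49.2  24.2 139.7  81.4  66.5 -72.6] [0.06 0.12 0.21] [-0.3  0.7 -3.1]
own x [ 0.739  0.673 -0.002] own z [-0.001  0.004  1.   ]
```

View pics/t3.png

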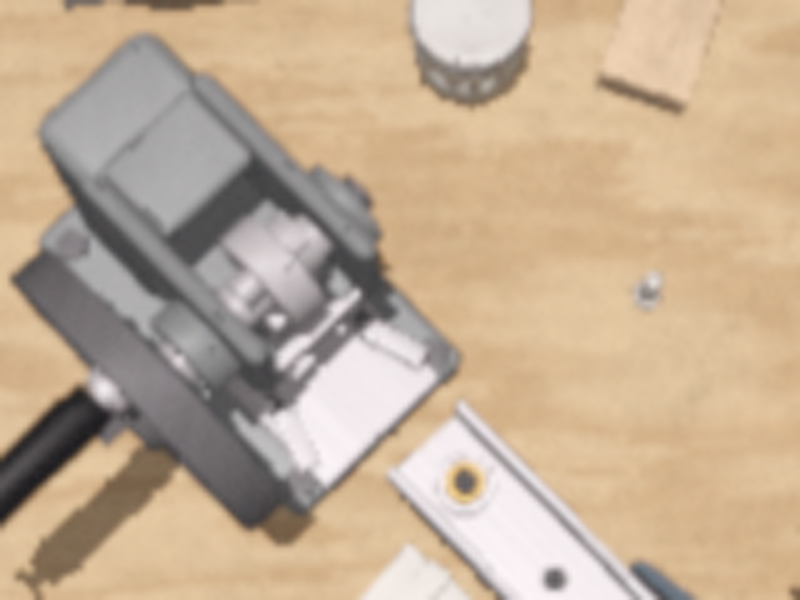

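The bracket is right way up, with the brass bush at (465,481) in front of the bolster. The rails are at (395,345) and (290,450). Now I'll measure the passage centre from intensity profiles.

Run:
```python
from kin import *
t=grab("top"); g=cv2.cvtColor(t["im"],cv2.COLOR_RGB2GRAY).astype(np.float32)
N=np.array([596.7,89.4]);o=yv(42.3)[:2];w=yv(132.3)[:2]
def prof(xs,ys,z):
    P=np.array([[proj(t,[*(N+o*x+w*y),z]) for y in ys] for x in xs],np.float32)
    return cv2.remap(g,P[...,0],P[...,1],cv2.INTER_LINEAR)
ys=np.arange(-60,61,3); print("y",ys.tolist())
for a,b,z in((-70,-66,40),(-64,-58,40),(-56,-50,40),(-56,-50,52),(-48,-42,52),(-40,-34,52)): print(a,z,prof(np.arange(a,b+1),ys,z).mean(0).astype(int).tolist())
# bracket now: top edges at z
s=env.state();p,Ro=cur();B=Ro@np.load("tb2.npy").T
print("along x", [int(v) for v in prof(np.arange(-90,-40,2),np.arange(-15,16,3),40).mean(1)])
def lat(q): return (q[:2]-N)@w
zt=p[2]+3.9+18; print("bracket top z",zt,"TCP lat",lat(p))
print(prof(np.arange(-150,-130,2),ys,zt).mean(0).astype(int).tolist())
```

```text
y [-60, -57, -54, -51, -48, -45, -42, -39, -36, -33, -30, -27, -24, -21, -18, -15, -12, -9, -6, -3, 0, 3, 6, 9, 12, 15, 18, 21, 24, 27, 30, 33, 36, 39, 42, 45, 48, 51, 54, 57, 60]
-70 40 [186, 183, 184, 182, 173, 160, 139, 137, 143, 161, 169, 166, 157, 150, 150, 151, 152, 155, 154, 140, 149, 157, 157, 153, 151, 152, 159, 150, 140, 139, 141, 141, 145, 147, 145, 146, 146, 123, 98, 100, 101]
-64 40 [192, 189, 185, 166, 144, 137, 132, 138, 163, 209, 219, 222, 221, 222, 224, 224, 225, 225, 225, 226, 225, 221, 223, 226, 227, 230, 231, 230, 232, 235, 235, 233, 222, 163, 141, 133, 145, 121, 85, 88, 100]
-56 40 [190, 191, 189, 169, 139, 132, 138, 150, 176, 207, 207, 223, 234, 235, 237, 238, 238, 238, 237, 238, 237, 237, 237, 238, 239, 242, 243, 242, 242, 244, 234, 223, 220, 185, 154, 141, 129, 93, 78, 73, 71]
-56 52 [189, 189, 190, 184, 154, 137, 136, 150, 173, 201, 211, 208, 231, 234, 236, 238, 238, 238, 237, 237, 238, 237, 237, 238, 238, 242, 243, 242, 242, 243, 236, 224, 226, 205, 169, 146, 136, 99, 79, 75, 71]
-48 52 [187, 185, 185, 182, 156, 157, 167, 174, 203, 225, 229, 210, 217, 233, 236, 237, 238, 238, 237, 237, 237, 237, 237, 238, 238, 242, 243, 242, 242, 239, 227, 231, 236, 216, 190, 187, 181, 129, 88, 86, 86]
-40 52 [189, 189, 188, 184, 154, 156, 169, 172, 179, 208, 229, 230, 210, 217, 233, 237, 237, 237, 236, 236, 236, 236, 236, 237, 238, 241, 243, 241, 238, 229, 230, 233, 227, 192, 183, 188, 170, 107, 85, 92, 93]
along x [224, 224, 224, 216, 199, 193, 195, 197, 197, 193, 179, 145, 139, 190, 227, 237, 238, 238, 238, 238, 238, 238, 238, 238, 238]
bracket top z 150.89973911284116 TCP lat 0.047217564343455476
[193, 192, 192, 195, 197, 198, 197, 196, 195, 197, 197, 197, 200, 220, 171, 211, 238, 239, 240, 240, 242, 240, 242, 243, 242, 236, 222, 184, 149, 190, 196, 212, 229, 231, 233, 234, 234, 235, 236, 236, 237]
```

```bash
cat > p5.py <<'E'
from kin import *
s=env.state(); p,Ro=cur(); Ri=np.load("Ri.npy"); N=np.array([596.4,91.2,0]); o=yv(42.3); w=yv(132.3)
print("press x,y,z of TCP",((p-N)@o).round(1),((p-N)@w).round(1),p[2].round(1),"force o,w,z",(s["force"]@o).round(1),(s["force"]@w).round(1),s["force"][2].round(1),"rot err",np.degrees(R.from_matrix(Ro.T@Ri).as_rotvec()).round(2),s["gripper_width"])
at=lambda x,z:N+o*x+[0,0,z]
E
python3 - <<'E'
from p5 import *
track(s["qpos"],[(at(-190,57),Ri),(at(-120,57),Ri),(at(-79,54),Ri)])
show(p,Ro,[(at(-190,57),Ri,4),(at(-150,57),Ri,3),(at(-120,57),Ri,3)])
E
```

```text
press x,y,z of TCP -195.7 -1.5 129.0 force o,w,z -0.3 0.5 -1.6 rot err [ 0.02  0.27 -0.16] 43.807156862510254
   [456.0, -37.0, 57.0] q [-48.0, 37.0, 143.0, 89.0, 65.0, -89.0] maxstep 1.4
   [508.0, 10.0, 57.0] q [-36.0, 37.0, 141.0, 100.0, 65.0, -88.0] maxstep 1.0
   [538.0, 38.0, 54.0] q [-30.0, 37.0, 140.0, 106.0, 64.0, -87.0] maxstep 0.6
-> [455.9 -36.7  57. ] n 4 step mm 18.1 deg 0.1
    [-0.031, -0.001, 0.018, 0.0, 0.002, -0.001]
    [-0.031, -0.001, 0.018, 0.0, 0.002, -0.001]
    [-0.031, -0.001, 0.018, 0.0, 0.002, -0.001]
    [-0.031, -0.001, 0.018, 0.0, 0.002, -0.001]
-> [485.5  -9.8  57. ] n 3 step mm 13.3 deg 0.0
   each [0.011, -0.0, 0.024]
-> [507.6  10.4  57. ] n 3 step mm 10.0 deg 0.0
   each [0.008, -0.0, 0.018]
```

Call:
send_rows(
  motion=[
    {"tx":-0.031,"ty":-0.001,"tz":0.018,"rx":0,"ry":0.002,"rz":-0.001,"gripper":1},
    {"tx":-0.031,"ty":-0.001,"tz":0.018,"rx":0,"ry":0.002,"rz":-0.001,"gripper":1},
    {"tx":-0.031,"ty":-0.001,"tz":0.018,"rx":0,"ry":0.002,"rz":-0.001,"gripper":1},
    {"tx":-0.031,"ty":-0.001,"tz":0.018,"rx":0,"ry":0.002,"rz":-0.001,"gripper":1},
    {"tx":0,"ty":0,"tz":0,"rx":0,"ry":0,"rz":0,"gripper":1},
    {"tx":0,"ty":0,"tz":0,"rx":0,"ry":0,"rz":0,"gripper":1},
  ],
)

```text
time_s: 19.23
ee_pos: [456.5, -35.5, 59.7]
ee_rot: [179.4, -65.2, 42.8]
force: [-1.0, -0.6, -2.1]
gripper_width: 43.7
gripper_force: 45.0
```

Run:
```python
from p5 import *
t=grab("top"); g=cv2.cvtColor(t["im"],cv2.COLOR_RGB2GRAY).astype(np.float32)
def prof(xs,ys,z):
    P=np.array([[proj(t,at(x,z)+w*y) for y in ys] for x in xs],np.float32)
    return cv2.remap(g,P[...,0],P[...,1],cv2.INTER_LINEAR)
ys=np.arange(-34,35,2); print(ys.tolist())
for a in(-135,-105): print(a,prof(np.arange(a,a+16,2),ys,79).mean(0).astype(int).tolist())
print("bolster",prof(np.arange(-63,-57),np.arange(-42,43,2),40).mean(0).astype(int).tolist())
xs=np.arange(-110,-50,2);print("end",xs[0],prof(xs,np.arange(-8,9,2),49).mean(1).astype(int).tolist())
show(p,Ro,[(at(-150,57),Ri,4),(at(-120,57),Ri,4)])
```

```text
press x,y,z of TCP -188.7 0.4 59.7 force o,w,z -1.1 0.2 -2.1 rot err [ 0.07 -0.02  0.23] 43.74167604729247
[-34, -32, -30, -28, -26, -24, -22, -20, -18, -16, -14, -12, -10, -8, -6, -4, -2, 0, 2, 4, 6, 8, 10, 12, 14, 16, 18, 20, 22, 24, 26, 28, 30, 32, 34]
-135 [200, 201, 201, 200, 199, 203, 213, 203, 169, 186, 227, 241, 242, 242, 240, 239, 240, 241, 240, 241, 243, 244, 244, 244, 245, 235, 226, 221, 187, 171, 195, 215, 227, 233, 234]
-105 [186, 187, 189, 192, 194, 196, 212, 216, 183, 188, 224, 238, 239, 236, 234, 229, 223, 220, 220, 225, 232, 235, 235, 235, 240, 237, 224, 207, 175, 164, 184, 195, 197, 197, 197]
bolster [136, 142, 162, 199, 223, 228, 230, 232, 232, 233, 234, 235, 236, 236, 236, 236, 236, 235, 236, 236, 235, 235, 233, 234, 236, 236, 236, 239, 241, 241, 240, 240, 240, 242, 244, 243, 242, 240, 232, 199, 155, 141, 138]
end -110 [174, 162, 162, 174, 198, 219, 229, 236, 240, 242, 243, 242, 240, 225, 199, 193, 196, 197, 195, 182, 148, 139, 186, 225, 237, 238, 238, 238, 238, 238]
-> [485.5  -9.8  57. ] n 4 step mm 9.7 deg 0.1
    [0.007, 0.0, 0.018, 0.001, -0.0, 0.002]
    [0.007, 0.0, 0.018, 0.001, -0.0, 0.002]
    [0.007, 0.0, 0.018, 0.001, -0.0, 0.002]
    [0.007, 0.0, 0.018, 0.001, -0.0, 0.002]
-> [507.6  10.4  57. ] n 4 step mm 7.5 deg 0.0
   each [0.006, -0.0, 0.014]
```

Call:
send_rows(
  motion=[
    {"tx":0.007,"ty":0,"tz":0.018,"rx":0.001,"ry":0,"rz":0.002,"gripper":1},
    {"tx":0.007,"ty":0,"tz":0.018,"rx":0.001,"ry":0,"rz":0.002,"gripper":1},
    {"tx":0.007,"ty":0,"tz":0.018,"rx":0.001,"ry":0,"rz":0.002,"gripper":1},
    {"tx":0.007,"ty":0,"tz":0.018,"rx":0.001,"ry":0,"rz":0.002,"gripper":1},
    {"tx":0,"ty":0,"tz":0,"rx":0,"ry":0,"rz":0,"gripper":1},
  ],
)

```text
time_s: 19.9
ee_pos: [484.9, -8.9, 56.1]
ee_rot: [-179.6, -65.2, 42.0]
force: [-0.2, 0.5, -3.5]
gripper_width: 43.6
gripper_force: 45.0
```

Run:
```python
from p5 import *
show(p,Ro,[(at(-125,57),Ri,5)])
```

```text
press x,y,z of TCP -149.9 1.0 56.1 force o,w,z 0.2 0.5 -3.5 rot err [-0.14 -0.01 -0.1 ] 43.56310615653121
-> [503.9   7.1  57. ] n 5 step mm 5.0 deg 0.0
    [0.004, 0.0, 0.009, -0.001, -0.0, -0.001]
    [0.004, 0.0, 0.009, -0.001, -0.0, -0.001]
    [0.004, 0.0, 0.009, -0.001, -0.0, -0.001]
    [0.004, 0.0, 0.009, -0.001, -0.0, -0.001]
    [0.004, 0.0, 0.009, -0.001, -0.0, -0.001]
```

Call:
send_rows(
  motion=[
    {"tx":0.004,"ty":0.002,"tz":0.009,"rx":-0.001,"ry":0,"rz":-0.001,"gripper":1},
    {"tx":0.004,"ty":0,"tz":0.009,"rx":-0.001,"ry":0,"rz":-0.001,"gripper":1},
    {"tx":0.004,"ty":0,"tz":0.009,"rx":-0.001,"ry":0,"rz":-0.001,"gripper":1},
    {"tx":0.004,"ty":0,"tz":0.009,"rx":-0.001,"ry":0,"rz":-0.001,"gripper":1},
    {"tx":0.004,"ty":0,"tz":0.009,"rx":-0.001,"ry":0,"rz":-0.001,"gripper":1},
    {"tx":0,"ty":0,"tz":0,"rx":0,"ry":0,"rz":0,"gripper":1},
  ],
)

```text
time_s: 20.65
ee_pos: [503.8, 6.3, 55.9]
ee_rot: [179.8, -65.2, 42.4]
force: [0.2, 0.1, -2.7]
gripper_width: 43.5
gripper_force: 45.0
```

Call:
send_rows(
  motion=[
    {"tx":-0.002,"ty":0,"tz":0.001,"rx":0,"ry":0,"rz":0,"gripper":1},
    {"tx":0,"ty":0,"tz":0,"rx":0,"ry":0,"rz":0,"gripper":1},
  ],
)

```text
time_s: 20.9
ee_pos: [503.5, 6.1, 54.6]
ee_rot: [179.9, -65.2, 42.3]
force: [0.4, 0.0, -2.1]
gripper_width: 43.8
gripper_force: 45.0
```

Run:
```python
from p5 import *
```

```text
press x,y,z of TCP -126.0 -0.4 54.6 force o,w,z 0.3 -0.3 -2.1 rot err [ 0.08 -0.01  0.  ] 43.76986838197435
```

Call:
send_rows(
  motion=[
    {"tx":0.008,"ty":0,"tz":0.018,"rx":0,"ry":0,"rz":0,"gripper":1},
    {"tx":0.008,"ty":0,"tz":0.018,"rx":0,"ry":0,"rz":0,"gripper":1},
    {"tx":0.008,"ty":0,"tz":0.018,"rx":0,"ry":0,"rz":0,"gripper":1},
    {"tx":0,"ty":0,"tz":0,"rx":0,"ry":0,"rz":0,"gripper":1},
  ],
)

```text
time_s: 21.4
ee_pos: [526.0, 26.8, 54.5]
ee_rot: [179.8, -65.2, 42.5]
force: [-0.3, 1.7, -1.4]
gripper_width: 43.9
gripper_force: 45.0
```

Run:
```python
from p5 import *
```

```text
press x,y,z of TCP -95.4 -0.3 54.5 force o,w,z 0.9 1.4 -1.4 rot err [ 0.03 -0.04  0.09] 43.92756937422942
```

Next I'll lower it onto the bolster and then push it to the stop.

Call:
send_rows(
  motion=[
    {"tx":-0.002,"ty":0,"tz":0.001,"rx":0,"ry":0,"rz":0,"gripper":1},
    {"tx":0,"ty":0,"tz":0,"rx":0,"ry":0,"rz":0,"gripper":1},
  ],
)

```text
time_s: 21.65
ee_pos: [525.6, 26.4, 54.0]
ee_rot: [179.8, -65.3, 42.4]
force: [0.5, 4.2, 0.6]
gripper_width: 43.6
gripper_force: 45.0
```

Call:
send_rows(
  motion=[
    {"tx":-0.001,"ty":0,"tz":0,"rx":0,"ry":0,"rz":0,"gripper":1},
    {"tx":0,"ty":0,"tz":0,"rx":0,"ry":0,"rz":0,"gripper":1},
  ],
)

```text
time_s: 21.9
ee_pos: [525.5, 26.4, 54.0]
ee_rot: [179.8, -65.4, 42.4]
force: [1.6, 5.5, 2.8]
gripper_width: 43.8
gripper_force: 45.0
```

Call:
send_rows(
  motion=[
    {"tx":0.008,"ty":0,"tz":0.018,"rx":0,"ry":0,"rz":0,"gripper":1},
    {"tx":0,"ty":0,"tz":0,"rx":0,"ry":0,"rz":0,"gripper":1},
  ],
)

```text
time_s: 22.15
ee_pos: [532.7, 33.1, 54.0]
ee_rot: [179.9, -65.4, 42.4]
force: [0.8, 4.4, 3.8]
gripper_width: 43.7
gripper_force: 45.0
```

Call:
send_rows(
  motion=[
    {"tx":0.004,"ty":0,"tz":0.009,"rx":0,"ry":0,"rz":0,"gripper":1},
    {"tx":0,"ty":0,"tz":0,"rx":0,"ry":0,"rz":0,"gripper":1},
  ],
)

```text
time_s: 22.4
ee_pos: [536.1, 36.3, 54.0]
ee_rot: [179.9, -65.4, 42.3]
force: [-3.3, 2.0, 6.9]
gripper_width: 44.2
gripper_force: 45.0
```

Call:
send_rows(
  motion=[
    {"tx":0.002,"ty":0,"tz":0.004,"rx":0,"ry":0,"rz":0,"gripper":1},
    {"tx":0,"ty":0,"tz":0,"rx":0,"ry":0,"rz":0,"gripper":1},
  ],
)

```text
time_s: 22.65
ee_pos: [537.0, 37.1, 54.0]
ee_rot: [179.9, -65.3, 42.2]
force: [-13.1, -8.1, 10.4]
gripper_width: 43.8
gripper_force: 45.0
```

Call:
send_rows(
  motion=[
    {"tx":0.001,"ty":0,"tz":0.003,"rx":0,"ry":0,"rz":0,"gripper":1},
    {"tx":0,"ty":0,"tz":0,"rx":0,"ry":0,"rz":0,"gripper":1},
  ],
)

```text
time_s: 22.9
ee_pos: [537.1, 37.1, 53.9]
ee_rot: [180.0, -65.3, 42.0]
force: [-28.2, -22.4, 19.6]
gripper_width: 44.0
gripper_force: 45.1
```

Run:
```python
from p5 import *
```

```text
press x,y,z of TCP -80.2 -0.1 53.9 force o,w,z -36.0 2.4 19.6 rot err [ 0.25 -0.08 -0.11] 44.04713586806513
```

It met the stop at 36 N, where I expected. Now I'll relax, open and retreat.

Call:
send_rows(
  motion=[
    {"tx":-0.001,"ty":0,"tz":-0.004,"rx":0,"ry":0,"rz":0,"gripper":1},
    {"tx":0.001,"ty":0,"tz":-0.001,"rx":0,"ry":0,"rz":0,"gripper":1},
    {"tx":0,"ty":0,"tz":0,"rx":0,"ry":0,"rz":0,"gripper":-0.2},
    {"tx":0,"ty":0,"tz":0,"rx":0,"ry":0,"rz":0,"gripper":-0.4},
    {"tx":0,"ty":0,"tz":0,"rx":0,"ry":0,"rz":0,"gripper":-0.5},
    {"tx":0,"ty":0,"tz":0,"rx":0,"ry":0,"rz":0,"gripper":-0.5},
  ],
)

```text
time_s: 23.65
ee_pos: [537.7, 36.5, 53.2]
ee_rot: [179.8, -65.2, 42.3]
force: [0.0, 1.1, 0.4]
gripper_width: 68.6
gripper_force: 0.0
```

Call:
send_rows(
  motion=[
    {"tx":0,"ty":0,"tz":-0.05,"rx":0,"ry":0,"rz":0,"gripper":-0.5},
    {"tx":0,"ty":0,"tz":-0.05,"rx":0,"ry":0,"rz":0,"gripper":-0.5},
    {"tx":0,"ty":0,"tz":-0.05,"rx":0,"ry":0,"rz":0,"gripper":-0.5},
    {"tx":0,"ty":0,"tz":0,"rx":0,"ry":0,"rz":0,"gripper":-0.5},
  ],
)

```text
time_s: 24.15
ee_pos: [487.1, -10.2, 85.3]
ee_rot: [179.7, -65.2, 42.3]
force: [-0.4, -1.1, -0.5]
gripper_width: 68.5
gripper_force: 0.0
```

```bash
cat > p6.py <<'E'
from p5 import *
t=grab("top"); g=cv2.cvtColor(t["im"],cv2.COLOR_RGB2GRAY).astype(np.float32)
def prof(xs,ys,z):
    P=np.array([[proj(t,at(x,z)+w*y) for y in ys] for x in xs],np.float32)
    return cv2.remap(g,P[...,0],P[...,1],cv2.INTER_LINEAR)
ys=np.arange(-34,35,2)
for a in(-100,-75): print(a,prof(np.arange(a,a+16,2),ys,79).mean(0).astype(int).tolist())
xs=np.arange(-120,-85,2);print("rear end",xs[0],prof(xs,np.arange(-12,13,3),46).mean(1).astype(int).tolist())
# handle line in press frame, z=244
print("handle y=150, x profile",prof(np.arange(-30,31,2),np.arange(125,166,4),244).mean(1).astype(int).tolist())
print("handle end profile y 150..200",prof(np.arange(-4,5,2),np.arange(150,200,2),244).mean(0).astype(int).tolist())
E
python3 p6.py
```

```text
press x,y,z of TCP -149.1 -1.4 85.3 force o,w,z -1.0 -0.6 -0.5 rot err [ 0.27 -0.01  0.02] 68.52484241763263
-100 [187, 187, 188, 190, 192, 198, 208, 197, 175, 202, 231, 238, 239, 238, 235, 219, 193, 176, 178, 193, 220, 238, 243, 243, 240, 228, 226, 213, 170, 166, 186, 194, 197, 197, 198]
-75 [148, 168, 191, 200, 203, 210, 218, 197, 167, 193, 227, 236, 237, 238, 237, 233, 226, 218, 214, 220, 232, 240, 242, 242, 242, 233, 220, 197, 166, 175, 195, 202, 204, 203, 201]
rear end -120 [192, 192, 191, 191, 190, 186, 171, 174, 214, 237, 240, 240, 240, 239, 235, 221, 203, 194]
handle y=150, x profile [139, 160, 187, 198, 198, 198, 198, 195, 177, 118, 52, 35, 42, 58, 78, 88, 78, 58, 53, 106, 170, 192, 196, 197, 197, 198, 198, 200, 201, 201, 201]
handle end profile y 150..200 [74, 74, 75, 76, 77, 77, 77, 78, 75, 71, 66, 60, 61, 108, 161, 167, 187, 201, 199, 198, 198, 198, 197, 195, 194]
```

```bash
cat > p7.py <<'E'
from p5 import *
Rh=rot((0,0,-1),yv(42.3)); Rv=rot((0,0,-1),yv(-47.7)); H=at(-1.5,225)+w*148; print("H",H)
b0=np.array([462,-120,289.]);b1=np.array([626,-198,309.])
q=s["qpos"]
a=np.array([410,-30,160.]);M=np.array([400,50,260.]);P=H+[0,0,90]
for x,r in((a,Ro),(M,Rv),(P,Rh),(H,Rh)):
    q=track(q,[(x,r)]); S,el,wr=links(q); print("   bar-tool",segd(x,wr,b0,b1))
C=H-[0,0,60]; 
track(q,[(C+60*(o*np.sin(k)+[0,0,np.cos(k)]),Rh) for k in np.radians([90,180,270,360])],6)
show(p,Ro,[(a,Ro,4),(M,Rv,12),(P,Rh,10)])
E
python3 p7.py
```

```text
press x,y,z of TCP -148.5 -1.2 85.0 force o,w,z -0.3 0.3 -1.2 rot err [ 0.21 -0.    0.02] 68.46089845730629
H [495.68470136 199.65588329 225.        ]
   [410.0, -30.0, 160.0] q [-54.0, 18.0, 143.0, 76.0, 69.0, -69.0] maxstep 1.6
   bar-tool (np.float64(148.0), array([360., -75., 191.]))
   [400.0, 50.0, 260.0] q [5.0, 1.0, 105.0, -0.0, 74.0, 53.0] maxstep 12.9
   bar-tool (np.float64(181.0), array([400.,  50., 288.]))
   [496.0, 200.0, 315.0] q [21.0, 12.0, 84.0, 0.0, 84.0, -22.0] maxstep 6.5
   bar-tool (np.float64(322.0), array([496., 200., 315.]))
   [496.0, 200.0, 225.0] q [21.0, 14.0, 94.0, -0.0, 72.0, -22.0] maxstep 1.0
   bar-tool (np.float64(321.0), array([496., 200., 288.]))
   [540.0, 240.0, 165.0] q [23.0, 22.0, 92.0, -0.0, 66.0, -19.0] maxstep 1.3
   [496.0, 200.0, 105.0] q [21.0, 20.0, 104.0, 0.0, 56.0, -22.0] maxstep 2.1
   [451.0, 159.0, 165.0] q [18.0, 12.0, 106.0, -0.0, 62.0, -24.0] maxstep 1.4
   [496.0, 200.0, 225.0] q [21.0, 14.0, 94.0, 0.0, 72.0, -22.0] maxstep 2.1
-> [410. -30. 160.] n 4 step mm 27.4 deg 0.0
   each [0.019, -0.018, -0.048]
-> [400.  50. 260.] n
[... 389 characters left out ...]
11, 0.001, -0.181, -0.0]
    [0.013, -0.011, -0.013, 0.001, -0.181, -0.0]
    [0.012, -0.011, -0.014, 0.001, -0.181, -0.0]
    [0.011, -0.011, -0.015, 0.001, -0.181, -0.0]
    [0.009, -0.011, -0.016, 0.001, -0.181, -0.0]
-> [495.7 199.7 315. ] n 10 step mm 18.6 deg 9.0
    [0.034, -0.009, -0.011, 0.0, 0.0, -0.3]
    [0.035, -0.004, -0.011, 0.0, 0.0, -0.3]
    [0.035, 0.002, -0.011, 0.0, 0.0, -0.3]
    [0.035, 0.007, -0.011, 0.0, 0.0, -0.3]
    [0.033, 0.013, -0.011, 0.0, 0.0, -0.3]
    [0.031, 0.018, -0.011, 0.0, 0.0, -0.3]
    [0.028, 0.022, -0.011, 0.0, 0.0, -0.3]
    [0.024, 0.026, -0.011, 0.0, 0.0, -0.3]
    [0.019, 0.03, -0.011, 0.0, 0.0, -0.3]
    [0.015, 0.032, -0.011, 0.0, 0.0, -0.3]
```

Call:
send_rows(
  motion=[
    {"tx":0.019,"ty":-0.018,"tz":-0.048,"rx":0,"ry":0,"rz":0,"gripper":-0.5},
    {"tx":0.019,"ty":-0.018,"tz":-0.048,"rx":0,"ry":0,"rz":0,"gripper":-0.5},
    {"tx":0.019,"ty":-0.018,"tz":-0.048,"rx":0,"ry":0,"rz":0,"gripper":-0.5},
    {"tx":0.019,"ty":-0.018,"tz":-0.048,"rx":0,"ry":0,"rz":0,"gripper":-0.5},
  ],
)

```text
time_s: 24.7
ee_pos: [409.8, -29.5, 159.9]
ee_rot: [180.0, -65.2, 42.3]
force: [-0.1, 0.0, 0.2]
gripper_width: 68.3
gripper_force: 0.0
```

Call:
send_rows(
  motion=[
    {"tx":0.018,"ty":-0.011,"tz":0,"rx":0.001,"ry":-0.181,"rz":0,"gripper":-0.5},
    {"tx":0.018,"ty":-0.011,"tz":-0.002,"rx":0.001,"ry":-0.181,"rz":0,"gripper":-0.5},
    {"tx":0.018,"ty":-0.011,"tz":-0.003,"rx":0.001,"ry":-0.181,"rz":0,"gripper":-0.5},
    {"tx":0.018,"ty":-0.011,"tz":-0.005,"rx":0.001,"ry":-0.181,"rz":0,"gripper":-0.5},
    {"tx":0.017,"ty":-0.011,"tz":-0.007,"rx":0.001,"ry":-0.181,"rz":0,"gripper":-0.5},
    {"tx":0.016,"ty":-0.011,"tz":-0.008,"rx":0.001,"ry":-0.181,"rz":0,"gripper":-0.5},
    {"tx":0.015,"ty":-0.011,"tz":-0.01,"rx":0.001,"ry":-0.181,"rz":0,"gripper":-0.5},
    {"tx":0.014,"ty":-0.011,"tz":-0.011,"rx":0.001,"ry":-0.181,"rz":0,"gripper":-0.5},
    {"tx":0.013,"ty":-0.011,"tz":-0.013,"rx":0.001,"ry":-0.181,"rz":0,"gripper":-0.5},
    {"tx":0.012,"ty":-0.011,"tz":-0.014,"rx":0.001,"ry":-0.181,"rz":0,"gripper":-0.5},
    {"tx":0.011,"ty":-0.011,"tz":-0.015,"rx":0.001,"ry":-0.181,"rz":0,"gripper":-0.5},
    {"tx":0.009,"ty":-0.011,"tz":-0.016,"rx":0.001,"ry":-0.181,"rz":0,"gripper":-0.5},
  ],
)

```text
time_s: 26.2
ee_pos: [398.9, 51.0, 259.1]
ee_rot: [-179.7, 0.2, 42.5]
force: [0.6, -0.0, 0.4]
gripper_width: 68.4
gripper_force: 0.0
```

Call:
send_rows(
  motion=[
    {"tx":0.034,"ty":-0.009,"tz":-0.011,"rx":0,"ry":0,"rz":-0.3,"gripper":-0.5},
    {"tx":0.035,"ty":-0.004,"tz":-0.011,"rx":0,"ry":0,"rz":-0.3,"gripper":-0.5},
    {"tx":0.035,"ty":0.002,"tz":-0.011,"rx":0,"ry":0,"rz":-0.3,"gripper":-0.5},
    {"tx":0.035,"ty":0.007,"tz":-0.011,"rx":0,"ry":0,"rz":-0.3,"gripper":-0.5},
    {"tx":0.033,"ty":0.013,"tz":-0.011,"rx":0,"ry":0,"rz":-0.3,"gripper":-0.5},
    {"tx":0.031,"ty":0.018,"tz":-0.011,"rx":0,"ry":0,"rz":-0.3,"gripper":-0.5},
    {"tx":0.028,"ty":0.022,"tz":-0.011,"rx":0,"ry":0,"rz":-0.3,"gripper":-0.5},
    {"tx":0.024,"ty":0.026,"tz":-0.011,"rx":0,"ry":0,"rz":-0.3,"gripper":-0.5},
    {"tx":0.019,"ty":0.03,"tz":-0.011,"rx":0,"ry":0,"rz":-0.3,"gripper":-0.5},
    {"tx":0.015,"ty":0.032,"tz":-0.011,"rx":0,"ry":0,"rz":-0.3,"gripper":-0.5},
    {"tx":0,"ty":0,"tz":0,"rx":0,"ry":0,"rz":0,"gripper":-0.5},
  ],
)

```text
time_s: 27.58
ee_pos: [494.2, 200.6, 313.6]
ee_rot: [-180.0, -0.3, 132.5]
force: [0.1, 0.1, -0.2]
gripper_width: 68.6
gripper_force: 0.0
```

Run:
```python
from p5 import *
Rh=rot((0,0,-1),yv(42.3)); H=at(-2,225)+w*148
show(p,Ro,[(H,Rh,5)])
```

```text
press x,y,z of TCP -2.0 149.6 313.6 force o,w,z 0.2 -0.0 -0.2 rot err [-51.01  50.41  79.24] 68.61529609128024
-> [495.3 199.3 225. ] n 5 step mm 17.7 deg 0.1
    [-0.001, 0.0, 0.035, -0.0, -0.002, 0.001]
    [-0.001, 0.0, 0.035, -0.0, -0.002, 0.001]
    [-0.001, -0.0, 0.035, -0.0, -0.002, 0.001]
    [-0.001, -0.0, 0.035, -0.0, -0.002, 0.001]
    [-0.001, -0.0, 0.035, -0.0, -0.002, 0.001]
```

Call:
send_rows(
  motion=[
    {"tx":-0.001,"ty":0,"tz":0.035,"rx":0,"ry":-0.002,"rz":0.001,"gripper":-0.5},
    {"tx":-0.001,"ty":0,"tz":0.035,"rx":0,"ry":-0.002,"rz":0.001,"gripper":-0.5},
    {"tx":-0.001,"ty":0,"tz":0.035,"rx":0,"ry":-0.002,"rz":0.001,"gripper":-0.5},
    {"tx":-0.001,"ty":0,"tz":0.035,"rx":0,"ry":-0.002,"rz":0.001,"gripper":-0.5},
    {"tx":-0.001,"ty":0,"tz":0.036,"rx":0,"ry":-0.002,"rz":0.001,"gripper":-0.5},
    {"tx":0,"ty":0,"tz":0,"rx":0,"ry":0,"rz":0,"gripper":0},
    {"tx":0,"ty":0,"tz":0,"rx":0,"ry":0,"rz":0,"gripper":1},
    {"tx":0,"ty":0,"tz":0,"rx":0,"ry":0,"rz":0,"gripper":1},
    {"tx":0,"ty":0,"tz":0,"rx":0,"ry":0,"rz":0,"gripper":1},
    {"tx":0,"ty":0,"tz":0,"rx":0,"ry":0,"rz":0,"gripper":1},
    {"tx":0,"ty":0,"tz":0,"rx":0,"ry":0,"rz":0,"gripper":1},
  ],
  grip_force=25,
)

```text
time_s: 28.95
ee_pos: [496.3, 197.2, 226.8]
ee_rot: [179.9, 0.1, 132.2]
force: [0.5, 0.8, 1.5]
gripper_width: 21.3
gripper_force: 25.0
```

```bash
python3 p5.py
python3 - <<'E'
from p5 import *
for c in ("top",):
    t=grab(c); save(t,"t4",5,(180,140,320,260))
E
```

```text
press x,y,z of TCP -2.7 145.7 226.8 force o,w,z 0.9 0.3 1.5 rot err [-50.54  50.69  79.3 ] 21.3206332665645
press x,y,z of TCP -2.7 145.7 226.8 force o,w,z 0.9 0.3 1.5 rot err [-50.54  50.69  79.3 ] 21.3206332665645
```

View pics/t4.png

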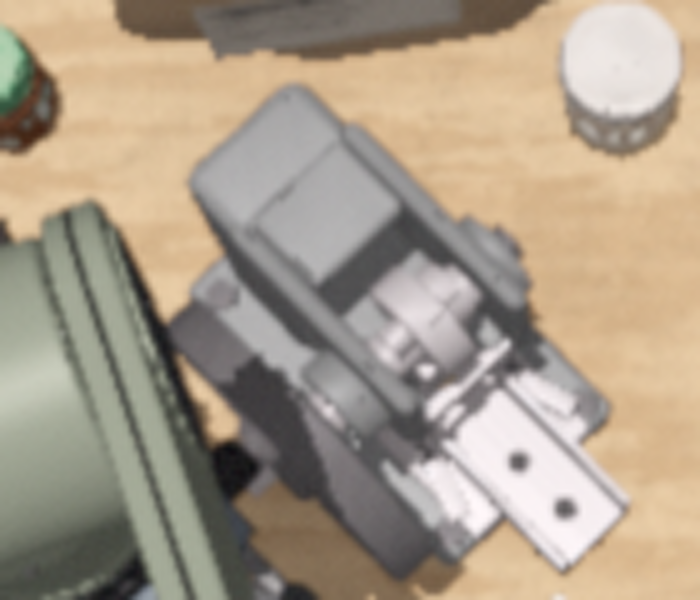

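The handle is gripped (width 21.3). The bracket lies in the press with its tail at about (590,530) and the bush end under the ram. Now I'll compute the circle rows.

Run:
```python
import numpy as np
f=np.radians(np.arange(-2,359,10.))
ty=.12*np.diff(np.sin(f));tz=-.12*np.diff(np.cos(f))
for i in range(36): print(i,round(ty[i],4),round(tz[i],4))
```

```text
0 0.0209 0.0011
1 0.0204 0.0047
2 0.0193 0.0082
3 0.0175 0.0114
4 0.0153 0.0143
5 0.0126 0.0167
6 0.0095 0.0186
7 0.0061 0.02
8 0.0025 0.0208
9 -0.0011 0.0209
10 -0.0047 0.0204
11 -0.0082 0.0193
12 -0.0114 0.0175
13 -0.0143 0.0153
14 -0.0167 0.0126
15 -0.0186 0.0095
16 -0.02 0.0061
17 -0.0208 0.0025
18 -0.0209 -0.0011
19 -0.0204 -0.0047
20 -0.0193 -0.0082
21 -0.0175 -0.0114
22 -0.0153 -0.0143
23 -0.0126 -0.0167
24 -0.0095 -0.0186
25 -0.0061 -0.02
26 -0.0025 -0.0208
27 0.0011 -0.0209
28 0.0047 -0.0204
29 0.0082 -0.0193
30 0.0114 -0.0175
31 0.0143 -0.0153
32 0.0167 -0.0126
33 0.0186 -0.0095
34 0.02 -0.0061
35 0.0208 -0.0025
```

Call:
send_rows(
  motion=[
    {"tx":0,"ty":0.0209,"tz":0.0011,"rx":0,"ry":0,"rz":0,"gripper":1},
    {"tx":0,"ty":0.0204,"tz":0.0047,"rx":0,"ry":0,"rz":0,"gripper":1},
    {"tx":0,"ty":0.0193,"tz":0.0082,"rx":0,"ry":0,"rz":0,"gripper":1},
    {"tx":0,"ty":0.0175,"tz":0.0114,"rx":0,"ry":0,"rz":0,"gripper":1},
    {"tx":0,"ty":0.0153,"tz":0.0143,"rx":0,"ry":0,"rz":0,"gripper":1},
    {"tx":0,"ty":0.0126,"tz":0.0167,"rx":0,"ry":0,"rz":0,"gripper":1},
  ],
)

```text
time_s: 29.75
ee_pos: [534.3, 232.4, 196.9]
ee_rot: [-179.8, -0.0, 132.2]
force: [-5.6, -3.0, -2.2]
gripper_width: 21.5
gripper_force: 24.9
```

```bash
python3 p5.py
```

```text
press x,y,z of TCP 49.1 146.2 196.9 force o,w,z -6.2 1.6 -2.2 rot err [-50.81  50.83  79.16] 21.531501606240724
```

Call:
send_rows(
  motion=[
    {"tx":0,"ty":0.0095,"tz":0.0186,"rx":0,"ry":0,"rz":0,"gripper":1},
    {"tx":0,"ty":0.0061,"tz":0.02,"rx":0,"ry":0,"rz":0,"gripper":1},
    {"tx":0,"ty":0.0025,"tz":0.0208,"rx":0,"ry":0,"rz":0,"gripper":1},
    {"tx":0,"ty":-0.0011,"tz":0.0209,"rx":0,"ry":0,"rz":0,"gripper":1},
    {"tx":0,"ty":-0.0047,"tz":0.0204,"rx":0,"ry":0,"rz":0,"gripper":1},
    {"tx":0,"ty":-0.0082,"tz":0.0193,"rx":0,"ry":0,"rz":0,"gripper":1},
    {"tx":0,"ty":-0.0114,"tz":0.0175,"rx":0,"ry":0,"rz":0,"gripper":1},
    {"tx":0,"ty":-0.0143,"tz":0.0153,"rx":0,"ry":0,"rz":0,"gripper":1},
    {"tx":0,"ty":-0.0167,"tz":0.0126,"rx":0,"ry":0,"rz":0,"gripper":1},
    {"tx":0,"ty":-0.0186,"tz":0.0095,"rx":0,"ry":0,"rz":0,"gripper":1},
    {"tx":0,"ty":-0.02,"tz":0.0061,"rx":0,"ry":0,"rz":0,"gripper":1},
    {"tx":0,"ty":-0.0208,"tz":0.0025,"rx":0,"ry":0,"rz":0,"gripper":1},
  ],
)

```text
time_s: 31.25
ee_pos: [507.5, 207.3, 109.0]
ee_rot: [178.5, 0.1, 132.0]
force: [11.6, 20.7, -11.5]
gripper_width: 21.7
gripper_force: 24.9
```

```bash
python3 p5.py
```

```text
press x,y,z of TCP 12.4 145.7 109.0 force o,w,z 22.5 7.5 -11.5 rot err [-49.32  49.7   79.65] 21.677857244487925
```

Call:
send_rows(
  motion=[
    {"tx":0,"ty":0,"tz":0,"rx":0,"ry":0,"rz":0,"gripper":1},
    {"tx":0,"ty":0,"tz":0,"rx":0,"ry":0,"rz":0,"gripper":1},
  ],
)

```text
time_s: 31.5
ee_pos: [505.6, 205.6, 108.3]
ee_rot: [178.9, 0.1, 132.1]
force: [6.5, 14.0, -3.5]
gripper_width: 21.3
gripper_force: 24.9
```

```bash
python3 p5.py; python3 -c "
from h import *
s=env.state();print(s['torque'].round(2),s['qpos'].round(1))"
```

```text
press x,y,z of TCP 9.8 145.7 108.3 force o,w,z 14.2 6.0 -3.5 rot err [-49.68  49.99  79.56] 21.264180765406998
[ 2.35 -1.19  0.06] [ 20.7  20.3 103.2   0.4  55.4 -21.6]
```

Call:
send_rows(
  motion=[
    {"tx":0,"ty":0,"tz":0,"rx":0,"ry":0,"rz":0,"gripper":1},
    {"tx":0,"ty":-0.0209,"tz":-0.0011,"rx":0,"ry":0,"rz":0,"gripper":1},
    {"tx":0,"ty":0,"tz":0,"rx":0,"ry":0,"rz":0,"gripper":1},
    {"tx":0,"ty":0,"tz":0,"rx":0,"ry":0,"rz":0,"gripper":1},
  ],
)

```text
time_s: 32.0
ee_pos: [490.9, 192.1, 107.5]
ee_rot: [-179.9, 0.1, 132.2]
force: [-5.6, -2.7, 5.1]
gripper_width: 21.5
gripper_force: 25.0
```

```bash
python3 p5.py
```

```text
press x,y,z of TCP -10.1 145.6 107.5 force o,w,z -6.0 1.7 5.1 rot err [-50.69  50.81  79.25] 21.500761496619344
```

Call:
send_rows(
  motion=[
    {"tx":0,"ty":-0.0204,"tz":-0.0047,"rx":0,"ry":0,"rz":0,"gripper":1},
    {"tx":0,"ty":-0.0193,"tz":-0.0082,"rx":0,"ry":0,"rz":0,"gripper":1},
    {"tx":0,"ty":-0.0175,"tz":-0.0114,"rx":0,"ry":0,"rz":0,"gripper":1},
    {"tx":0,"ty":-0.0153,"tz":-0.0143,"rx":0,"ry":0,"rz":0,"gripper":1},
    {"tx":0,"ty":-0.0126,"tz":-0.0167,"rx":0,"ry":0,"rz":0,"gripper":1},
    {"tx":0,"ty":-0.0095,"tz":-0.0186,"rx":0,"ry":0,"rz":0,"gripper":1},
    {"tx":0,"ty":-0.0061,"tz":-0.02,"rx":0,"ry":0,"rz":0,"gripper":1},
    {"tx":0,"ty":-0.0025,"tz":-0.0208,"rx":0,"ry":0,"rz":0,"gripper":1},
    {"tx":0,"ty":0.0011,"tz":-0.0209,"rx":0,"ry":0,"rz":0,"gripper":1},
    {"tx":0,"ty":0.0047,"tz":-0.0204,"rx":0,"ry":0,"rz":0,"gripper":1},
    {"tx":0,"ty":0.0082,"tz":-0.0193,"rx":0,"ry":0,"rz":0,"gripper":1},
    {"tx":0,"ty":0,"tz":0,"rx":0,"ry":0,"rz":0,"gripper":1},
  ],
)

```text
time_s: 33.5
ee_pos: [458.3, 161.9, 197.1]
ee_rot: [180.0, 0.2, 132.2]
force: [-3.1, -7.4, 3.9]
gripper_width: 21.4
gripper_force: 25.0
```

```bash
python3 p5.py
```

```text
press x,y,z of TCP -54.6 145.2 197.1 force o,w,z -7.3 -3.4 3.9 rot err [-50.54  50.8   79.35] 21.38488255889084
```

Call:
send_rows(
  motion=[
    {"tx":0,"ty":0.0114,"tz":-0.0175,"rx":0,"ry":0,"rz":0,"gripper":1},
    {"tx":0,"ty":0.0143,"tz":-0.0153,"rx":0,"ry":0,"rz":0,"gripper":1},
    {"tx":0,"ty":0.0167,"tz":-0.0126,"rx":0,"ry":0,"rz":0,"gripper":1},
    {"tx":0,"ty":0.0186,"tz":-0.0095,"rx":0,"ry":0,"rz":0,"gripper":1},
    {"tx":0,"ty":0.02,"tz":-0.0061,"rx":0,"ry":0,"rz":0,"gripper":1},
    {"tx":0,"ty":0.0208,"tz":-0.0025,"rx":0,"ry":0,"rz":0,"gripper":1},
    {"tx":0,"ty":0,"tz":0,"rx":0,"ry":0,"rz":0,"gripper":1},
    {"tx":0,"ty":0,"tz":0,"rx":0,"ry":0,"rz":0,"gripper":1},
  ],
)

```text
time_s: 34.5
ee_pos: [497.2, 198.0, 226.9]
ee_rot: [179.8, 0.1, 132.2]
force: [1.6, 0.9, 2.1]
gripper_width: 21.5
gripper_force: 25.0
```

```bash
python3 p5.py
```

```text
press x,y,z of TCP -1.5 145.7 226.9 force o,w,z 1.8 -0.4 2.1 rot err [-50.44  50.6   79.35] 21.47449358872261
```

The handle is back at the top, so I'll let go and lift straight up.

Call:
send_rows(
  motion=[
    {"tx":0,"ty":0,"tz":0,"rx":0,"ry":0,"rz":0,"gripper":0.3},
    {"tx":0,"ty":0,"tz":0,"rx":0,"ry":0,"rz":0,"gripper":0},
    {"tx":0,"ty":0,"tz":0,"rx":0,"ry":0,"rz":0,"gripper":-0.5},
    {"tx":0,"ty":0,"tz":0,"rx":0,"ry":0,"rz":0,"gripper":-0.5},
    {"tx":0,"ty":0,"tz":-0.05,"rx":0,"ry":0,"rz":0,"gripper":-0.5},
    {"tx":0,"ty":0,"tz":-0.06,"rx":0,"ry":0,"rz":0,"gripper":-0.5},
    {"tx":0,"ty":0,"tz":-0.06,"rx":0,"ry":0,"rz":0,"gripper":-0.5},
    {"tx":-0.06,"ty":-0.06,"tz":0,"rx":0,"ry":0,"rz":0,"gripper":-0.5},
    {"tx":-0.03,"ty":-0.08,"tz":0,"rx":0,"ry":0,"rz":0,"gripper":-0.5},
    {"tx":-0.03,"ty":-0.08,"tz":0,"rx":0,"ry":0,"rz":0,"gripper":-0.5},
    {"tx":0,"ty":0,"tz":0,"rx":0,"ry":0,"rz":0,"gripper":-0.5},
  ],
)

```text
time_s: 35.88
ee_pos: [453.6, 77.0, 312.0]
ee_rot: [180.0, 0.1, 132.0]
force: [0.4, 0.8, -0.5]
gripper_width: 68.1
gripper_force: 0.0
```

```bash
python3 p6.py
python3 - <<'E'
from h import *
a=np.load("t0.npy").astype(int); b=grab("top")["im"].astype(int)
d=(np.abs(a-b).sum(2)>60).astype(np.uint8); n,_,st,ce=cv2.connectedComponentsWithStats(d)
print([(ce[i].round().tolist(),int(st[i,4])) for i in range(1,n) if st[i,4]>15])
t=grab("top")
for nm,q in(("oil",(252/1.42,220/1.42,80)),): pass
im=t["im"]; hsv=cv2.cvtColor(im,cv2.COLOR_RGB2HSV); u=proj(t,[597,92,56]); x,y=map(int,u)
E
```

```text
press x,y,z of TCP -115.2 85.6 312.0 force o,w,z 0.8 0.4 -0.5 rot err [-50.47  50.8   79.14] 68.08057093131171
-100 [170, 170, 162, 147, 136, 133, 133, 137, 150, 162, 170, 172, 168, 158, 145, 131, 120, 113, 114, 131, 155, 171, 179, 184, 184, 183, 181, 179, 177, 176, 174, 172, 171, 169, 167]
-75 [140, 153, 158, 159, 156, 148, 136, 123, 113, 110, 118, 130, 144, 156, 163, 168, 170, 172, 174, 176, 177, 179, 181, 182, 185, 186, 187, 189, 191, 192, 193, 194, 194, 195, 194]
rear end -120 [152, 150, 145, 143, 143, 143, 143, 144, 143, 144, 145, 146, 146, 148, 150, 151, 151, 154]
handle y=150, x profile [151, 150, 152, 149, 150, 147, 148, 148, 150, 143, 140, 135, 135, 135, 137, 134, 132, 120, 111, 113, 142, 160, 166, 167, 172, 177, 181, 182, 184, 186, 187]
handle end profile y 150..200 [158, 142, 121, 102, 88, 77, 75, 75, 73, 67, 62, 57, 58, 105, 161, 163, 182, 198, 196, 195, 195, 195, 194, 192, 190]
[([278.0, 318.0], 18668), ([371.0, 243.0], 624), ([284.0, 412.0], 18)]
```

Call:
send_rows(
  motion=[
    {"tx":-0.01,"ty":-0.092,"tz":0,"rx":0,"ry":0,"rz":0,"gripper":-0.5},
    {"tx":-0.01,"ty":-0.092,"tz":0,"rx":0,"ry":0,"rz":0,"gripper":-0.5},
    {"tx":-0.01,"ty":-0.092,"tz":0,"rx":0,"ry":0,"rz":0,"gripper":-0.5},
    {"tx":-0.01,"ty":-0.092,"tz":0,"rx":0,"ry":0,"rz":0,"gripper":-0.5},
    {"tx":-0.05,"ty":-0.08,"tz":0,"rx":0,"ry":0,"rz":0,"gripper":-0.5},
    {"tx":-0.05,"ty":-0.08,"tz":0,"rx":0,"ry":0,"rz":0,"gripper":-0.5},
    {"tx":-0.05,"ty":-0.08,"tz":0,"rx":0,"ry":0,"rz":0,"gripper":-0.5},
    {"tx":-0.05,"ty":-0.08,"tz":0,"rx":0,"ry":0,"rz":0,"gripper":-0.5},
    {"tx":0,"ty":0,"tz":0,"rx":0,"ry":0,"rz":0,"gripper":-0.5},
  ],
)

```text
time_s: 37.15
ee_pos: [281.0, -243.5, 311.1]
ee_rot: [180.0, 0.0, 132.0]
force: [-0.4, 0.2, -0.3]
gripper_width: 68.2
gripper_force: 0.0
```

```bash
python3 p6.py
python3 - <<'E'
from h import *
a=np.load("t0.npy").astype(int); b=grab("top")["im"].astype(int)
d=(np.abs(a-b).sum(2)>60).astype(np.uint8); n,_,st,ce=cv2.connectedComponentsWithStats(d)
print([(ce[i].round().tolist(),int(st[i,4])) for i in range(1,n) if st[i,4]>8])
a=np.load("s0.npy").astype(int); b=grab("scene")["im"].astype(int)
d=(np.abs(a-b).sum(2)>60).astype(np.uint8); n,_,st,ce=cv2.connectedComponentsWithStats(d)
print([(ce[i].round().tolist(),int(st[i,4])) for i in range(1,n) if st[i,4]>8])
E
```

```text
press x,y,z of TCP -458.6 -35.3 311.1 force o,w,z -0.2 0.4 -0.3 rot err [-50.5   50.79  79.06] 68.24363545975321
-100 [181, 181, 182, 183, 185, 191, 202, 192, 171, 197, 226, 233, 234, 233, 230, 214, 188, 172, 174, 188, 215, 233, 238, 239, 235, 223, 221, 208, 166, 160, 180, 189, 190, 191, 192]
-75 [142, 162, 186, 194, 197, 203, 212, 192, 163, 188, 222, 231, 232, 233, 232, 228, 221, 214, 210, 216, 227, 235, 237, 238, 237, 228, 215, 191, 159, 169, 189, 196, 198, 197, 195]
rear end -120 [186, 186, 185, 184, 184, 180, 165, 169, 209, 232, 235, 235, 235, 234, 230, 216, 198, 189]
handle y=150, x profile [132, 150, 175, 190, 192, 192, 192, 190, 177, 130, 60, 33, 35, 47, 66, 81, 79, 61, 46, 75, 144, 181, 189, 191, 191, 192, 192, 193, 194, 195, 194]
handle end profile y 150..200 [69, 70, 70, 70, 72, 71, 72, 73, 71, 66, 60, 55, 56, 103, 158, 160, 179, 194, 192, 192, 191, 191, 190, 189, 188]
[([371.0, 243.0], 627), ([290.0, 238.0], 488), ([168.0, 228.0], 13), ([283.0, 232.0], 23), ([210.0, 240.0], 23), ([224.0, 242.0], 18), ([200.0, 250.0], 10), ([385.0, 349.0], 1340), ([506.0, 378.0], 7117), ([458.0, 324.0], 25), ([464.0, 327.0], 27), ([457.0, 331.0], 12), ([444.0, 338.0], 16), ([436.0, 348.0], 23), ([441.0, 356.0], 12), ([401.0, 382.0], 268), ([282.0, 417.0], 30), ([310.0, 417.0], 225)]
[([100.0, 2.0], 63), ([190.0, 12.0], 644), ([266.0, 45.0], 3774), ([322.0, 64.0], 5114), ([99.0, 19.0], 50), ([195.0, 58.0], 1989), ([113.0, 33.0], 117), ([116.0, 61.0], 898), ([291.0, 99.0], 25), ([297.0, 126.0], 499), ([275.0, 124.0], 13), ([266.0, 147.0], 333), ([289.0, 163.0], 137), ([225.0, 169.0], 73), ([244.0, 173.0], 122), ([229.0, 181.0], 37), ([214.0, 191.0], 174), ([206.0, 226.0], 939), ([277.0, 228.0], 295), ([268.0, 237.0], 18)]
```

```bash
python3 -c "
from workcell import env
print(env.job_done())"
```

```text
the job is handed in; nothing more can be done
None
```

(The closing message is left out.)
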